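# Charge the grinding jar with balls

## Robot

A 6-joint arm with a two-finger parallel gripper is mounted at the origin on the work surface. World frame = base frame: x ahead of the robot, y to its left, z up, the work surface at z = 0. Lengths are in mm, angles in degrees, forces in N, time in s.
With the tool pointing down it reaches from about 275 to 825 mm from the base axis. Payload 4.9 kg.
Tool frame: the origin (TCP) lies where the fingers leave the gripper's body, on its centre line; the fingertips stand 73 mm ahead of it and the grasp point (between the pads) lies 54 mm ahead of it; z points along the fingers, y is the line along which they close (so a half turn about z gives the same grasp; the last joint's range is limited). The gripper opens to 85 mm and grips with 20 to 120 N. Pads are 22 mm wide; open, the fingers measure 114 mm over their backs; the gripper's body (76 mm by 85 mm) begins 54 mm behind the grasp point. The pads swing forward as they close: fully open they stand 13 mm farther back than shut.
Start: joints at [61.295, 18.69, -11.035, 60.275, 0, 82.311], TCP at [197.242, 513.434, 303.881] pointing down, gripper open.
Joint ranges: [-152.03, 152.03], [-55.5, 102.48], [-74.3, 77.21], [-110.64, 120.58], [-84.22, 78.4], [-180, 180]. Speed limits (degrees/s): [147.25, 147.25, 180, 180, 180, 180].

## Interface

Orientations are given as a 3x3 rotation matrix whose columns are the frame's x, y, z axes.
In Python, from station import ctrl, vision, nets gives the robot as it stands.
- The arm moves only by the tool arm_command, never from a script. Its argument "plan" is a list that holds one entry, the list of rows, each a list of 4 numbers: the shift along the tool's x, y, z in units of 0.4 m (1.0 is 0.4 m), then the turn about the tool's z in units of 90 degrees (1.0 is 90 degrees). A call has 1 to 10 rows; each row shifts and turns the commanded pose from where the row before left it, along the tool's axes as they then stand; what a row does not reach is not made up. A row lasts 1/8 s, in which the tool goes at most 62.5 mm and 10.7 degrees, less where a joint would pass 70% of its speed; a pose out of reach is approached as far as the arm can. A call with a number of a shift or a turn outside -1 to 1 is refused whole. A call with a gripper value outside its range is refused whole. "jaw" is the opening, from 0 (shut) to 1 (fully open), set as the call begins (left out, the last holds). The fingers move at their own pace and stop on an object; "squeeze" is the grip in N (left out, the last holds). Time passes only in rows, so rows that do not move let the fingers close. It gives the time, the measured TCP pose, the force, the opening and the grip force at its end, in the units of the state.
- ctrl.state(): the state, without advancing time (a new reading comes with each control period).
- vision.camera(name): name is "side" or "top"; returns a dict with "pixels" (420x560x3 uint8, blue, green, red), "fx", "fy", "cx", "cy" (pixels), "dist_coeffs" ([k1, k2, p1, p2, k3] as OpenCV has them; the pictures are not rectified), "R" (3x3) and "t" (3): a world point X has camera coordinates R X + t. Camera axes: x right, y down, z forward; pixel columns grow to the right and rows downward; lengths in mm; the calibration is good to about 2 mm. A picture is of the moment at which its call begins. There is no depth.
- ctrl.sign_off(): hands the job in; it is judged then, once.
Trained networks look in the newest picture that a camera, given by its name, has taken for a name from the list of things; names that differ only in an ending like _2 or _b are one class to them, and where a whole thing is asked for, a point or a joint stands for the part that bears it (a point fixed in the world has none). Each returns a list of dicts, best first, with "p" (0 to 1); they miss things now and then, are a little off and sometimes report something else, mostly with a low value. They report only what shows in the picture. A call takes as long as a camera call. They do not tell look-alikes from the thing itself.
- nets.look_for(camera, target): "bbox" ([centre column, centre row, width, height] as shares, 0 to 1, of the picture: columns of its width, rows of its height, round what is visible of it).
The state is a dict: "time": time; "q": joint angles; "dq": joint speeds; "effort": joint torques, N m; "eef_pos": TCP position; "ee_rot": TCP orientation; "wrist_force": force on the tool from outside, world axes, zero at the start; "wrist_torque": the same for the moment, N m; "finger_gap": finger opening in mm; "gripper_force": force on a finger pad.
Only numpy, scipy, OpenCV 4.12 (cv2) and the standard library are available. Lean on these libraries where they do the work, as an engineer would, in place of code of your own. Each camera call takes 0.05 s, during which the arm holds its last target. There are 200 camera calls.

## Task

Get the wide steel grinding jar ready for a sample: take its lid off and lay it flat, knob up, in the middle of the rubber mat, then use the hand scoop to scoop at least three of the four ceramic balls from the tray and tip them into the jar. Do not touch the balls with the fingers or spill any outside the jar and the tray (a ball left over stays in the tray), and leave the jar and the other things on the bench standing where they are. Finish by setting the scoop down, flat on its bottom, on the bench.

Things in the scene. Friction and masses are not known exactly. Their poses are not given: they have to be found in the camera images.
- tray: Shallow aluminium tray, fixed. Flat floor 160 (x) x 70 (y) mm, its upper side 3 mm above the bench; end walls slope outward and up at 45 degrees, side walls at 60, to a flat rim 25 mm above the bench (mouth 204 x 95 mm, 220 x 111 over the rim). Origin under its centre at bench height, x along its length. The balls start in its +x half; the -x half is empty.
- jar: Open round steel grinding jar, the wide low one: 100 mm outside diameter, 90 mm inside, 55 mm tall, inner floor at 6 mm, standing loose on the bench, 0.9 kg. Origin at the centre of its underside, z up.
- lid: Steel lid on the jar, 0.18 kg: disc 104 mm wide, 6 mm thick; below it a centring plug 80 mm wide, 5 mm deep, loose in the mouth; on top an upright round knob 24 mm wide, from 11 to 35 mm above the origin. Origin at the centre of the plug's underside, z up; at the start 50 mm above the jar's origin.
- scoop: Aluminium scoop with upright handle, 0.12 kg. Bottom plate 80 x 66 x 1.2 mm, origin at the centre of its underside, x to the open front lip (x = +40). Inside, the pan is 62 wide, from the back wall (x = -16, 31 high) to the lip; side walls 23 high, from the back to x = +20. Handle behind the back wall: grey plastic, 24 (x) by 16 (y) mm, centred at x = -29, top 82 above the underside.
- scoop_grip (a point): Point inside the scoop's handle at scoop (-29, 0, 65) mm, 17 mm below the handle's top, where to grip across its 16 mm (along scoop y).
- scoop_lip (a point): Middle of the scoop's front lip, at scoop (40, 0, 0) mm.
- mat: Square flat grey rubber mat, 120 x 120 x 4 mm, fixed on the bench. Origin at the centre of its underside.
- beaker: Bystander: narrow glass beaker, 60 mm in diameter and 75 mm tall. Origin at the centre of its underside.
- dropper: Bystander: small white bottle, 34 mm in diameter and about 75 mm tall. Origin at the centre of its underside.
- timer: Bystander: white round dial timer lying flat, 70 mm in diameter, 42 mm tall. Origin at the centre of its underside.
- slidebox: Bystander: flat slide box 47 (x) x 87 (y) x 31 mm. Origin at the centre of its underside.
- pen: Bystander: marker pen lying along its x, 142 mm long and 12 mm thick. Origin near its middle, on its underside.
- ball0_center (a point): Centre of one of the four white ceramic grinding balls, all alike, 22 mm in diameter, 22 g; they roll.
- ball1_center (a point): Centre of one of the four white ceramic grinding balls, all alike, 22 mm in diameter, 22 g; they roll.
- ball2_center (a point): Centre of one of the four white ceramic grinding balls, all alike, 22 mm in diameter, 22 g; they roll.
- ball3_center (a point): Centre of one of the four white ceramic grinding balls, all alike, 22 mm in diameter, 22 g; they roll.
Not all that is in view belongs to the job. Several things have the shape of the mat; the one meant has the colours described above.

How it is judged (in metres and radians):
On the way, in this order (a step that is already met when the one before it is completed fails the run):
1. the jar's lid lies on the mat, knob up (horizontal distance between lid and mat below 0.05 m and angle between lid's own z axis and vertical below 0.12 rad and height (world z) of lid below 0.01 m and linear speed of lid below 0.03 m/s), for 0.2 s.
2. at least three balls are in the jar ((((horizontal distance between ball0_center and jar below 0.045 m and z of ball0_center in the frame of jar between 0 and 0.055 m) and (horizontal distance between ball1_center and jar below 0.045 m and z of ball1_center in the frame of jar between 0 and 0.055 m) and ((horizontal distance between ball2_center and jar below 0.045 m and z of ball2_center in the frame of jar between 0 and 0.055 m) or (horizontal distance between ball3_center and jar below 0.045 m and z of ball3_center in the frame of jar between 0 and 0.055 m))) or ((horizontal distance between ball2_center and jar below 0.045 m and z of ball2_center in the frame of jar between 0 and 0.055 m) and (horizontal distance between ball3_center and jar below 0.045 m and z of ball3_center in the frame of jar between 0 and 0.055 m) and ((horizontal distance between ball0_center and jar below 0.045 m and z of ball0_center in the frame of jar between 0 and 0.055 m) or (horizontal distance between ball1_center and jar below 0.045 m and z of ball1_center in the frame of jar between 0 and 0.055 m))))), for 0.2 s.
At the end, for the whole second after the job is handed in: Lid flat and still on the mat, knob up (within 50 mm of its centre, tilt under 0.12 rad). Three or more balls in the jar, every other ball in jar or tray, all still. Jar upright on the bench (tilt under 0.1 rad). Scoop still, flat on its bottom on the bench (under 8 mm up, tilt under 0.12 rad) (all of step 1 and (((horizontal distance between ball0_center and jar below 0.045 m and z of ball0_center in the frame of jar between 0 and 0.055 m) and (horizontal distance between ball1_center and jar below 0.045 m and z of ball1_center in the frame of jar between 0 and 0.055 m) and ((horizontal distance between ball2_center and jar below 0.045 m and z of ball2_center in the frame of jar between 0 and 0.055 m) or (horizontal distance between ball3_center and jar below 0.045 m and z of ball3_center in the frame of jar between 0 and 0.055 m))) or ((horizontal distance between ball2_center and jar below 0.045 m and z of ball2_center in the frame of jar between 0 and 0.055 m) and (horizontal distance between ball3_center and jar below 0.045 m and z of ball3_center in the frame of jar between 0 and 0.055 m) and ((horizontal distance between ball0_center and jar below 0.045 m and z of ball0_center in the frame of jar between 0 and 0.055 m) or (horizontal distance between ball1_center and jar below 0.045 m and z of ball1_center in the frame of jar between 0 and 0.055 m)))) and angle between jar's own z axis and vertical below 0.1 rad and height (world z) of jar below 0.006 m and height (world z) of scoop below 0.008 m and angle between scoop's own z axis and vertical below 0.12 rad and linear speed of scoop below 0.03 m/s and ((horizontal distance between ball0_center and jar below 0.045 m and z of ball0_center in the frame of jar between 0 and 0.055 m) or (x of ball0_center in the frame of tray between -0.102 and 0.102 m and y of ball0_center in the frame of tray between -0.047 and 0.047 m and z of ball0_center in the frame of tray below 0.03 m)) and ((horizontal distance between ball1_center and jar below 0.045 m and z of ball1_center in the frame of jar between 0 and 0.055 m) or (x of ball1_center in the frame of tray between -0.102 and 0.102 m and y of ball1_center in the frame of tray between -0.047 and 0.047 m and z of ball1_center in the frame of tray below 0.03 m)) and ((horizontal distance between ball2_center and jar below 0.045 m and z of ball2_center in the frame of jar between 0 and 0.055 m) or (x of ball2_center in the frame of tray between -0.102 and 0.102 m and y of ball2_center in the frame of tray between -0.047 and 0.047 m and z of ball2_center in the frame of tray below 0.03 m)) and ((horizontal distance between ball3_center and jar below 0.045 m and z of ball3_center in the frame of jar between 0 and 0.055 m) or (x of ball3_center in the frame of tray between -0.102 and 0.102 m and y of ball3_center in the frame of tray between -0.047 and 0.047 m and z of ball3_center in the frame of tray below 0.03 m)) and linear speed of each of ball0, ball1, ball2, ball3 below 0.05 m/s); the robot touches nothing.
It fails at once if the fingers touch a ball (contact force between the fingers and ball0 above 0.3 N or contact force between the fingers and ball1 above 0.3 N or contact force between the fingers and ball2 above 0.3 N or contact force between the fingers and ball3 above 0.3 N).
It fails at once if the jar is shifted by more than 40 mm or tipped by more than 0.3 rad (distance of jar from where it was at the start of the episode above 0.04 m or angle between jar's own z axis and vertical above 0.3 rad).
It fails at once if a bystander is moved by more than 40 mm (distance of any of beaker, dropper, timer, slidebox, pen from where it was at the start of the episode above 0.04 m).
It fails at once if the beaker or the small bottle is tipped by more than 0.5 rad (angle between any of beaker, dropper's own z axis and vertical above 0.5 rad).
It also fails if it takes over 72 s, if anything falls off the work surface, if the arm or the gripper's body presses on something with over 40 N, if the wrist force passes 120 N, or if a joint passes its speed limit or range.

## Working session

There is one attempt and no reset: what is moved stays moved. The work goes in short steps, Python scripts to look and compute and a tool call to move; the robot and the scene stay as the last step left them, time stands still between calls to the robot, and variables do not carry over. Pictures are saved under pics/ and viewed, at most 10 in all, crops included, and the job is handed in when it is done.

Besides the shell and the picture viewer there is one more tool, called as name(argument=value, ...), one argument or row to a line, values as JSON. arm_command: Moves the arm, as the interface text tells. Its arguments: {"type":"object","properties":{"plan":{"type":"array","items":{"type":"array","items":{"type":"array","items":{"type":"number"}}}},"jaw":{"type":"number"},"squeeze":{"type":"number"}},"required":["plan"]}

```bash
mkdir -p pics
cat > h.py <<'E'
import numpy as np, cv2
from station import ctrl, vision, nets
def ray(c,u,v):
    K=np.array([[c['fx'],0,c['cx']],[0,c['fy'],c['cy']],[0,0,1.]])
    p=cv2.undistortPoints(np.array([[[u,v]]],float),K,np.array(c['dist_coeffs'],float))[0,0]
    R=np.array(c['R']);t=np.array(c['t'])
    return -R.T@t, R.T@np.array([p[0],p[1],1.])
def atz(c,u,v,z):
    o,d=ray(c,u,v); return o+d*(z-o[2])/d[2]
def tri(c1,p1,c2,p2):
    o1,d1=ray(c1,*p1);o2,d2=ray(c2,*p2)
    s=np.linalg.lstsq(np.c_[d1,-d2],o2-o1,rcond=None)[0]
    a=o1+d1*s[0];b=o2+d2*s[1]; return (a+b)/2,np.linalg.norm(a-b)
def proj(c,X):
    K=np.array([[c['fx'],0,c['cx']],[0,c['fy'],c['cy']],[0,0,1.]])
    return cv2.projectPoints(np.atleast_2d(np.array(X,float)),cv2.Rodrigues(np.array(c['R'],float))[0],np.array(c['t'],float),K,np.array(c['dist_coeffs'],float))[0][:,0]
E
python3 - <<'E'
from h import *
for n in ('top','side'):
    c=vision.camera(n); cv2.imwrite(f'pics/{n}0.png',np.array(c['pixels']))
    o,d=ray(c,280,210); print(n,o.round(),d.round(2))
    for t in ['tray','jar','lid','scoop','scoop_grip','scoop_lip','mat','beaker','dropper','timer','slidebox','pen','ball0_center']:
        for r in nets.look_for(n,t)[:5]:
            b=r['bbox'];u,v=b[0]*560,b[1]*420
            print(t,round(r['p'],2),[round(x) for x in(u,v,b[2]*560,b[3]*420)],atz(c,u,v,0).round()[:2])
E
```

```text
top [ 411.  -28. 1279.] [ 0.03 -0.01 -1.  ]
tray 0.8 [173, 171, 54, 82] [579. 266.]
tray 0.27 [273, 138, 45, 50] [668. -32.]
jar 0.38 [351, 194, 13, 17] [ 494. -259.]
lid 0.58 [368, 186, 37, 34] [ 518. -309.]
lid 0.25 [408, 257, 6, 42] [ 305. -420.]
scoop 0.93 [265, 202, 26, 23] [478.  -4.]
scoop 0.15 [408, 256, 7, 46] [ 307. -418.]
scoop_grip 0.7 [174, 181, 9, 8] [549. 265.]
scoop_grip 0.61 [267, 202, 31, 28] [478. -11.]
scoop_lip 0.65 [265, 201, 31, 23] [481.  -4.]
mat 0.95 [141, 257, 44, 48] [329. 365.]
mat 0.76 [271, 138, 47, 52] [669. -26.]
mat 0.72 [363, 296, 44, 45] [ 195. -282.]
beaker 0.65 [316, 108, 22, 18] [ 756. -165.]
dropper 0.68 [208, 116, 11, 14] [742. 159.]
timer 0.57 [201, 245, 24, 25] [356. 188.]
slidebox 0.8 [323, 253, 29, 19] [ 325. -170.]
pen 0.61 [409, 256, 5, 45] [ 306. -422.]
side [  29. -754.  687.] [ 0.42  0.68 -0.6 ]
tray 0.63 [260, 166, 71, 40] [583. 267.]
jar 0.84 [360, 286, 48, 35] [ 519. -299.]
lid 0.57 [359, 268, 48, 34] [ 554. -256.]
scoop 0.96 [278, 213, 39, 40] [502.  21.]
scoop_grip 0.86 [278, 212, 35, 44] [503.  23.]
scoop_lip 0.56 [279, 213, 38, 47] [504.  20.]
mat 0.81 [177, 173, 51, 27] [337. 360.]
mat 0.63 [340, 203, 52, 34] [675. -30.]
mat 0.16 [309, 370, 72, 34] [ 307. -410.]
beaker 0.84 [395, 210, 27, 29] [ 786. -133.]
dropper 0.76 [320, 161, 11, 21] [765. 192.]
timer 0.89 [204, 197, 24, 19] [359. 194.]
timer 0.54 [320, 161, 10, 20] [769. 194.]
slidebox 0.78 [254, 273, 40, 42] [ 337. -147.]
pen 0.75 [277, 211, 36, 41] [505.  30.]
pen 0.64 [310, 371, 70, 35] [ 308. -412.]
pen 0.23 [361, 268, 47, 34] [ 559. -256.]
```

View pics/top0.png

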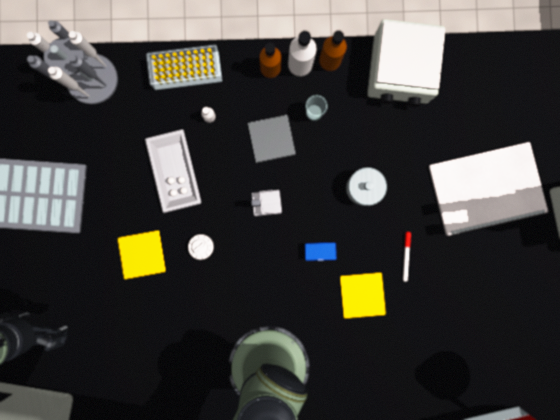

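View pics/side0.png

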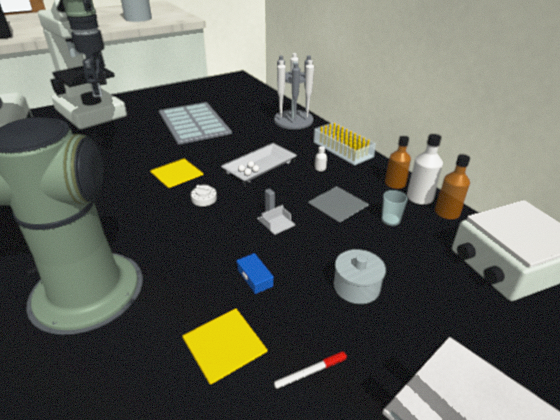

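Three mat-shaped squares appear in the top view: yellow at (141,257), yellow at (363,296) and grey at (271,138). The grey one fits the description. I'll confirm it in a crop and measure from segmented outlines.

Run:
```python
from h import *
T=vision.camera('top');S=vision.camera('side')
it=np.array(T['pixels']);is_=np.array(S['pixels'])
def crop(im,x,y,w,h,W,H): return cv2.resize(im[y:y+h,x:x+w],(W,H),interpolation=cv2.INTER_CUBIC)
a=np.hstack([crop(it,135,120,80,100,240,300),crop(it,245,110,56,60,280,300),crop(it,240,182,56,60,280,300)])
b=np.hstack([crop(it,340,160,48,60,240,300),crop(is_,215,140,90,48,280,150).repeat(2,0)[:300] if 0 else crop(is_,215,135,84,90,280,300),crop(is_,320,240,84,90,280,300)])
cv2.imwrite('pics/m1.png',np.vstack([a,b]))
def seg(im,box,lo,hi=256):
    x,y,w,h=box;g=cv2.resize(cv2.cvtColor(im,6)[y:y+h,x:x+w],None,fx=8,fy=8,interpolation=cv2.INTER_CUBIC)
    m=((g>lo)&(g<hi)).astype(np.uint8)
    cs=max(cv2.findContours(m,0,1)[0],key=cv2.contourArea)
    return (cs[:,0]+.5)/8-.5+np.array([x,y])
def rect(c,cam,z):
    P=np.array([atz(cam,u,v,z)[:2] for u,v in c]).astype(np.float32)
    r=cv2.minAreaRect(P);return [np.round(q,1) for q in r], P
for n,box,lo,z in [('tray',(138,122,72,96),70,25),('mat',(242,110,58,56),45,4),('lid',(340,160,54,54),70,61),('scoop',(245,183,48,40),60,0)]:
    c=seg(it,box,lo); r,P=rect(c,T,z); print(n,r)
    if n=='lid': print(cv2.minEnclosingCircle(P))
    if n=='tray': 
        q=cv2.boxPoints(cv2.minAreaRect(P)); print(q.round(1))
# balls (top): bright blobs
g=cv2.resize(cv2.cvtColor(it,6)[165:210,150:210],None,fx=8,fy=8,interpolation=cv2.INTER_CUBIC)
n,l,s,ce=cv2.connectedComponentsWithStats((g>225).astype(np.uint8))
for i in range(1,n):
    if s[i,4]>300: u=(ce[i]+.5)/8-.5+[150,165]; print('ball',u.round(1),s[i,4]/64,atz(T,*u,14).round(1)[:2])
st=ctrl.state(); print(st['eef_pos'],np.round(st['ee_rot'],3).tolist(),st['finger_gap'])
```

```text
tray [array([576.8, 261.1]), array([227.4, 118.4]), np.float64(12.6)]
[[453.  294.1]
 [478.7 178.6]
 [700.7 228.1]
 [674.9 343.6]]
mat [array([667.8, -27.8]), array([126.9, 125.8]), np.float64(10.3)]
lid [array([ 511.1, -294.5]), array([109.7, 112.8]), np.float64(43.2)]
((511.83624267578125, -293.73138427734375), 56.771976470947266)
scoop [array([477.6,  -6.8]), array([76.1, 89.8]), np.float64(4.6)]
ball [159.5 188.6] 80.390625 [525.8 303.4]
ball [176.7 179.5] 572.5625 [551.2 252.9]
ball [191.3 191.9] 59.515625 [513.5 211. ]
[197.23456346 513.41498198 303.90195026] [[-0.933, 0.359, -0.0], [0.359, 0.933, 0.0], [0.0, 0.0, -1.0]] 85.4100179404695
```

View pics/m1.png

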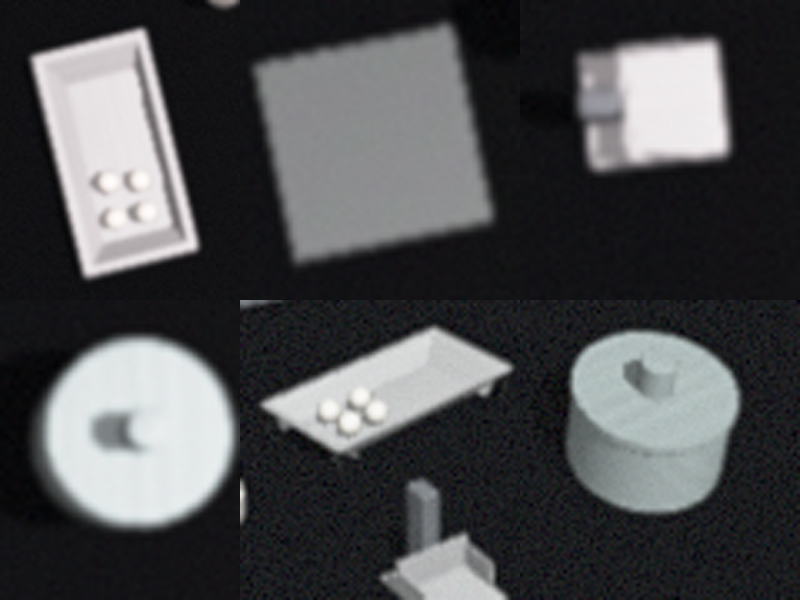

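The crops confirm the target: the mat is the plain grey square at (271,138) in the top view, and the other two are yellow. The tray has its balls at the end near the robot. The scoop's handle is on the image left with the lip to the right (world -y). The jar is at (367,186). Next I triangulate the heights.

Run:
```python
from h import *
T=vision.camera('top');S=vision.camera('side')
for n,a,b in [('knobtop',(370,186),(361.1,259.2)),('handletop',(256.2,202.6),(270.2,190.5)),
  ('trayA',(135+88/3,120+275/3),(221.6,166.5)),('trayB',(135+197/3,120+248/3),(246.5,180.9)),('trayC',(135+145/3,120+30/3),(296.9,156)),('trayD',(135+33/3,120+57/3),(273.2,143.1))]:
    p,e=tri(T,a,S,b); print(n,p.round(1),round(e,1))
l=[atz(T,*p,1) for p in ((279.6,189.6),(282,213.4))]; m=(l[0]+l[1])/2; d=l[1]-l[0]
print('lip',m.round(1),'w',np.linalg.norm(d).round(1),'lip edge dir',np.degrees(np.arctan2(d[1],d[0])).round(1))
h=atz(T,256.2,202.6,82); v=m-h;print('handle@82',h.round(1),'heading',np.degrees(np.arctan2(v[1],v[0])).round(1),np.hypot(*v[:2]).round(1))
print('knob@85',atz(T,370,186,85).round(1))
a=np.radians(192.57);R=np.array([[np.cos(a),-np.sin(a)],[np.sin(a),np.cos(a)]])
q=np.array([[110,-55.5],[110,55.5],[-110,55.5],[-110,-55.5]])@R.T+[576.8,261.1]
print('side reproj',proj(S,np.c_[q,[25]*4]).round(1).tolist())
for x,y in [(105,182),(140,180),(115,218),(147,212)]:
    print('ball tray', ((atz(T,135+x/3,120+y/3,14)[:2]-[576.8,261.1])@R).round(1))
```

```text
knobtop [ 510.4 -297.8   83.8] 1.2
handletop [474.6  18.2  85. ] 3.7
trayA [458.5 287.7  23.8] 1.8
trayB [485.  180.8  21.1] 9.4
trayC [697.1 228.1  21. ] 3.8
trayD [672.3 336.2  25.8] 3.3
lip [478.6 -50.4   1. ] w 70.9 lip edge dir -176.0
handle@82 [473.2  19.2  82. ] heading -85.6 69.8
knob@85 [ 509.8 -297.1   85. ]
side reproj [[220.4, 165.7], [243.4, 179.8], [295.7, 154.7], [272.2, 143.0]]
ball tray [ 25.3 -17.3]
ball tray [31.7 16.3]
ball tray [ 61.9 -16.1]
ball tray [63.9 15.4]
```

Heights match the text: knob top about 84, handle top about 85, tray rim about 24 mm. Everything is within reach, so I'm moving to the lid.

arm_command(
  plan=[
    [[-0.097,-0.107,0,0],[-0.097,-0.107,0,0],[-0.097,-0.107,0,0],[-0.097,-0.107,0,0],[-0.097,-0.107,0,0],[-0.097,-0.107,0,0],[-0.097,-0.107,0,0],[-0.097,-0.107,0,0],[-0.097,-0.107,0,0],[-0.097,-0.107,0,0]],
  ],
  jaw=1,
)

```text
time: 2.85
eef_pos: [406.4, -27.2, 304.3]
ee_rot: [[-0.933, 0.359, 0.001], [0.359, 0.933, 0.0], [-0.001, 0.0, -1.0]]
wrist_force: [0.6, 0.6, -1.1]
finger_gap: 85.3
gripper_force: 0.0
```

arm_command(
  plan=[
    [[-0.097,-0.107,0.02,0],[-0.097,-0.107,0.05,0],[-0.097,-0.107,0.05,0],[-0.097,-0.107,0.05,0],[-0.097,-0.107,0.02,0],[0,0,0,0]],
  ],
)

```text
time: 3.6
eef_pos: [510.9, -298.2, 226.3]
ee_rot: [[-0.932, 0.362, -0.0], [0.362, 0.932, -0.0], [0.0, -0.0, -1.0]]
wrist_force: [-0.2, 1.8, -0.9]
finger_gap: 85.2
gripper_force: 0.0
```

```bash
cat > g.py <<'E'
import sys
from h import *
x,y,z,yaw=map(float,sys.argv[1:5]); s=ctrl.state(); R=np.array(s['ee_rot']); p=np.array(s['eef_pos'])
cur=np.degrees(np.arctan2(R[1,0],R[0,0])); d=R.T@(np.array([x,y,z])-p)
print('t',round(s['time'],2),'pos',p.round(1),'yaw',cur.round(2),'gap',round(s['finger_gap'],1),'q',np.round(s['q'],0),'F',np.round(s['wrist_force'],1))
print('shift units',(d/400).round(4),'turn units',round(-((yaw-cur+180)%360-180)/90,4))
E
python3 g.py 510.5 -297 137 159
```

```text
t 3.6 pos [ 510.9 -298.2  226.3] yaw 158.75 gap 85.2 q [-37.  26. -11.  52.  -0. -16.] F [-0.2  1.8 -0.9]
shift units [0.002  0.0026 0.2233] turn units -0.0028
```

arm_command(
  plan=[
    [[0.001,0.002,0.06,0],[0,0,0.1,0],[0,0,0.06,0],[0,0,0,0]],
  ],
)

```text
time: 4.1
eef_pos: [508.8, -292.0, 138.4]
ee_rot: [[-0.934, 0.358, -0.003], [0.358, 0.934, 0.003], [0.004, 0.001, -1.0]]
wrist_force: [0.4, 0.3, -0.7]
finger_gap: 85.7
gripper_force: 0.0
```

arm_command(
  plan=[
    [[0,0,0,0],[0,0,0,0],[0,0,0,0],[0,0,0,0],[0,0,0,0],[0,0,0,0]],
  ],
  jaw=0,
  squeeze=40,
)

```text
time: 4.85
eef_pos: [510.6, -294.1, 141.0]
ee_rot: [[-0.933, 0.359, 0.001], [0.359, 0.933, -0.001], [-0.002, -0.001, -1.0]]
wrist_force: [-0.8, 0.5, 6.4]
finger_gap: 21.9
gripper_force: 39.1
```

arm_command(
  plan=[
    [[0,0,-0.03,0],[0,0,-0.06,0],[0,0,-0.06,0],[-0.01,0.06,0,0],[-0.02,0.12,0,0],[-0.02,0.14,0,0],[-0.02,0.14,0,0],[-0.02,0.14,0,0],[-0.02,0.11,0,0],[-0.016,0.056,0,0]],
  ],
)

```text
time: 6.1
eef_pos: [667.8, -23.1, 200.0]
ee_rot: [[-0.934, 0.356, -0.0], [0.356, 0.934, 0.0], [0.0, 0.0, -1.0]]
wrist_force: [0.6, -1.2, -2.4]
finger_gap: 22.3
gripper_force: 39.5
```

arm_command(
  plan=[
    [[0,0,0,0],[0,0,0,0]],
  ],
)

```text
time: 6.35
eef_pos: [666.6, -26.2, 199.8]
ee_rot: [[-0.933, 0.359, -0.001], [0.359, 0.933, -0.0], [0.001, -0.001, -1.0]]
wrist_force: [0.2, -0.7, -1.9]
finger_gap: 22.6
gripper_force: 39.5
```

```bash
python3 g.py 668 -28 93 159
python3 - <<'E'
from h import *
for n in('top','side'):
    c=vision.camera(n);i=np.array(c['pixels']);cv2.imwrite(f'pics/{n}1.png',i)
a=cv2.imread('pics/top1.png')[90:240,220:420];b=cv2.imread('pics/side1.png')[130:330,260:460]
cv2.imwrite('pics/m2.png',np.hstack([cv2.resize(a,(400,300)),cv2.resize(b,(400,300))]))
E
```

```text
t 6.35 pos [666.6 -26.2 199.8] yaw 158.97 gap 22.6 q [-9. 35.  0. 55. -0. 12.] F [ 0.2 -0.7 -1.9]
shift units [-0.0052 -0.0027  0.2669] turn units -0.0004
```

View pics/m2.png

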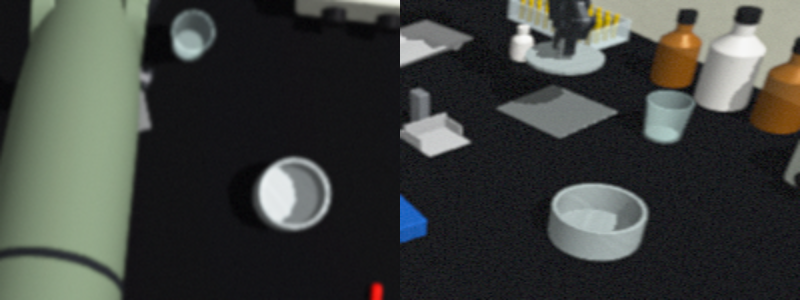

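The lid is held level and the jar is open: jar centre at top-view pixel (367,186) and side-view pixel (359,270). Lowering onto the mat.

arm_command(
  plan=[
    [[-0.005,-0.003,0.07,0],[0,0,0.1,0],[0,0,0.06,0],[0,0,0.02,0],[0,0,0.005,0],[0,0,0,0],[0,0,0,0]],
  ],
)

```text
time: 7.32
eef_pos: [669.3, -27.7, 99.2]
ee_rot: [[-0.933, 0.359, 0.002], [0.359, 0.933, -0.0], [-0.002, 0.0, -1.0]]
wrist_force: [0.9, 0.3, -1.1]
finger_gap: 22.5
gripper_force: 39.5
```

arm_command(
  plan=[
    [[0,0,0.006,0],[0,0,0.004,0],[0,0,0,0]],
  ],
)

```text
time: 7.7
eef_pos: [668.8, -27.5, 95.0]
ee_rot: [[-0.934, 0.358, 0.001], [0.358, 0.934, -0.0], [-0.001, 0.0, -1.0]]
wrist_force: [-1.3, 0.1, 4.9]
finger_gap: 22.4
gripper_force: 40.3
```

arm_command(
  plan=[
    [[0,0,0,0],[0,0,0,0],[0,0,0,0],[0,0,-0.05,0],[0,0,-0.1,0],[0,0,-0.1,0],[0.08,-0.011,0,0],[0.14,-0.019,0,0],[0.14,-0.019,0,0],[0.135,-0.018,0,0]],
  ],
  jaw=1,
)

```text
time: 8.95
eef_pos: [472.8, 18.7, 195.2]
ee_rot: [[-0.933, 0.359, 0.002], [0.359, 0.933, -0.0], [-0.002, 0.001, -1.0]]
wrist_force: [-0.3, 0.4, 0.3]
finger_gap: 85.5
gripper_force: 0.0
```

arm_command(
  plan=[
    [[0,0,0,-0.11],[0,0,0,-0.11],[0,0,0,-0.11],[0,0,0,-0.11],[0,0,0,-0.11],[0,0,0,-0.11],[0,0,0,-0.11],[0,0,0,-0.11],[0,0,0,-0.11],[0,0,0,-0.11]],
  ],
)

```text
time: 10.2
eef_pos: [474.7, 18.3, 195.3]
ee_rot: [[-0.203, -0.979, 0.002], [-0.979, 0.203, -0.0], [-0.0, -0.002, -1.0]]
wrist_force: [-0.6, 0.8, -0.3]
finger_gap: 85.5
gripper_force: 0.0
```

arm_command(
  plan=[
    [[0,0,0,-0.1],[0,0,0,-0.08],[0,0,0,0],[0,0,0,0]],
  ],
  jaw=0.6,
)

```text
time: 10.7
eef_pos: [474.4, 18.4, 194.6]
ee_rot: [[0.071, -0.997, 0.001], [-0.997, -0.071, -0.0], [0.0, -0.001, -1.0]]
wrist_force: [-0.8, 0.1, 0.5]
finger_gap: 51.2
gripper_force: 0.0
```

```bash
python3 g.py 473.7 18.8 119 274.3
python3 - <<'E'
from h import *
for n in('top','side'):
    c=vision.camera(n);i=np.array(c['pixels']);cv2.imwrite(f'pics/{n}2.png',i)
a=cv2.imread('pics/top2.png')[100:250,180:380];b=cv2.imread('pics/side2.png')[140:260,220:380]
cv2.imwrite('pics/m3.png',np.hstack([cv2.resize(a,(400,300)),cv2.resize(b,(400,300))]))
E
```

```text
t 10.7 pos [474.4  18.4 194.6] yaw -85.92 gap 51.2 q [  -7.   17.  -31.   42.    0. -101.] F [-0.8  0.1  0.5]
shift units [-0.0012  0.0019  0.189 ] turn units -0.0024
```

View pics/m3.png

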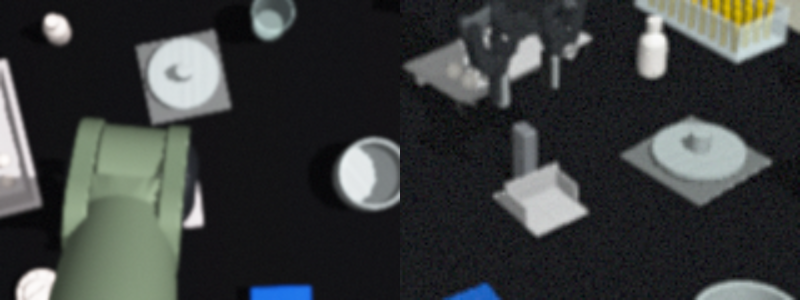

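The lid lies knob up in the middle of the grey mat. Now gripping the scoop.

arm_command(
  plan=[
    [[-0.001,0.002,0.06,0],[0,0,0.09,0],[0,0,0.04,0],[0,0,0,0],[0,0,0,0]],
  ],
)

```text
time: 11.42
eef_pos: [473.8, 18.7, 118.5]
ee_rot: [[0.073, -0.997, 0.001], [-0.997, -0.073, -0.0], [0.0, -0.001, -1.0]]
wrist_force: [0.2, -0.1, 0.3]
finger_gap: 51.1
gripper_force: 0.0
```

arm_command(
  plan=[
    [[0,0,0,0],[0,0,0,0],[0,0,0,0],[0,0,0,0]],
  ],
  jaw=0,
  squeeze=60,
)

```text
time: 11.92
eef_pos: [473.9, 18.7, 118.5]
ee_rot: [[0.073, -0.997, 0.002], [-0.997, -0.073, -0.0], [0.0, -0.002, -1.0]]
wrist_force: [0.4, 0.2, 5.8]
finger_gap: 15.2
gripper_force: 61.9
```

arm_command(
  plan=[
    [[0,0,-0.06,0],[0,0,-0.1,0],[0,0,-0.06,0],[-0.06,-0.045,0,0.05],[0,0,0,0]],
  ],
)

```text
time: 12.55
eef_pos: [490.1, 44.9, 205.9]
ee_rot: [[-0.004, -1.0, 0.001], [-1.0, 0.004, 0.0], [-0.0, -0.001, -1.0]]
wrist_force: [-0.5, -0.2, -1.3]
finger_gap: 15.5
gripper_force: 60.9
```

```bash
python3 g.py 642.2 275.7 205 192.57
```

```text
t 12.55 pos [490.1  44.9 205.9] yaw -90.21 gap 15.5 q [ -3.  18. -28.  44.   0. -93.] F [-0.5 -0.2 -1.3]
shift units [-0.5784 -0.3782  0.0027] turn units 0.858
```

arm_command(
  plan=[
    [[-0.06,-0.04,0,0],[-0.12,-0.08,0,0],[-0.12,-0.08,0,0],[-0.12,-0.08,0,0],[-0.1,-0.06,0,0],[-0.058,-0.038,0,0],[0,0,0,0.1],[0,0,0,0.1],[0,0,0,0.1],[0,0,0,0.1]],
  ],
)

```text
time: 13.8
eef_pos: [641.1, 273.5, 204.4]
ee_rot: [[-0.596, -0.803, -0.003], [-0.803, 0.596, -0.001], [0.003, 0.001, -1.0]]
wrist_force: [-0.1, -0.7, -1.2]
finger_gap: 15.2
gripper_force: 60.9
```

arm_command(
  plan=[
    [[0,0,0,0.1],[0,0,0,0.1],[0,0,0,0.1],[0,0,0,0.1],[0,0,0,0.058],[0,0,0,0],[0,0,0,0]],
  ],
)

```text
time: 14.68
eef_pos: [641.6, 273.9, 205.2]
ee_rot: [[-0.976, -0.217, -0.001], [-0.217, 0.976, -0.001], [0.001, -0.0, -1.0]]
wrist_force: [0.2, 0.0, -1.4]
finger_gap: 15.2
gripper_force: 60.9
```

```bash
python3 g.py 642.2 275.7 130 192.57
python3 - <<'E'
from h import *
for n in('top','side'):
    c=vision.camera(n);i=np.array(c['pixels']);cv2.imwrite(f'pics/{n}3.png',i)
a=cv2.imread('pics/top3.png')[115:225,120:230];b=cv2.imread('pics/side3.png')[110:220,200:320]
cv2.imwrite('pics/m4.png',np.hstack([cv2.resize(a,(400,400),interpolation=2),cv2.resize(b,(400,400),interpolation=2)]))
E
```

```text
t 14.68 pos [641.6 273.9 205.2] yaw -167.46 gap 15.2 q [17. 38.  6. 58. -0.  5.] F [ 0.2  0.  -1.4]
shift units [-0.0027  0.0041  0.188 ] turn units -0.0004
```

View pics/m4.png

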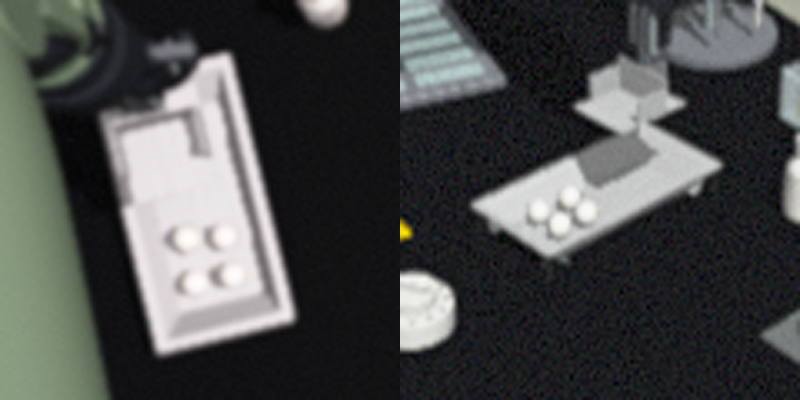

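The scoop is held level above the empty half of the tray, and the four balls are in the near half. I'll use the known held scoop to check the camera bias before lowering.

Run:
```python
from h import *
T=vision.camera('top');S=vision.camera('side')
u=np.array([-.976,-.2177]);v=np.array([.2177,-.976]);g=np.array([641.8,273.9])
X=[[*(g+69*u-33*v),86],[*(g+69*u+33*v),86],[*(g-11*u+33*v),86]]
print('top',proj(T,X).round(1).tolist(),'seen [153.0,171.9]')
print('side',proj(S,X).round(1).tolist(),'seen 252.2,139.2 / 267.5,146.6 / 285.5,138.3')
# tray outline fit in both views
def cost(p,cam): pass
```

```text
top [[156.8, 171.4], [180.1, 165.6], [173.3, 137.8]] seen [153.0,171.9]
side [[251.1, 139.7], [265.3, 147.0], [284.2, 138.7]] seen 252.2,139.2 / 267.5,146.6 / 285.5,138.3
```

arm_command(
  plan=[
    [[-0.002,0.004,0.05,0],[0,0,0.07,0],[0,0,0.05,0],[0,0,0.015,0],[0,0,0,0]],
  ],
)

```text
time: 15.5
eef_pos: [642.5, 276.1, 131.9]
ee_rot: [[-0.976, -0.216, -0.0], [-0.216, 0.976, -0.0], [0.0, -0.0, -1.0]]
wrist_force: [0.3, -0.7, -1.8]
finger_gap: 14.9
gripper_force: 60.9
```

```bash
python3 g.py 642.2 275.7 123 192.57
python3 - <<'E'
from h import *
for n in('top','side'):
    c=vision.camera(n);i=np.array(c['pixels']);cv2.imwrite(f'pics/{n}4.png',i)
    g=cv2.cvtColor(i,6)
a=cv2.imread('pics/top4.png')[120:220,130:220];b=cv2.imread('pics/side4.png')[130:190,215:305]
cv2.imwrite('pics/m5.png',np.hstack([cv2.resize(a,(400,444),interpolation=2),cv2.resize(b,(400,444),interpolation=2)]))
E
```

```text
t 15.5 pos [642.5 276.1 131.9] yaw -167.53 gap 14.9 q [17. 42.  2. 50. -0.  5.] F [ 0.3 -0.7 -1.8]
shift units [ 0.0008 -0.0008  0.0223] turn units -0.0011
```

View pics/m5.png

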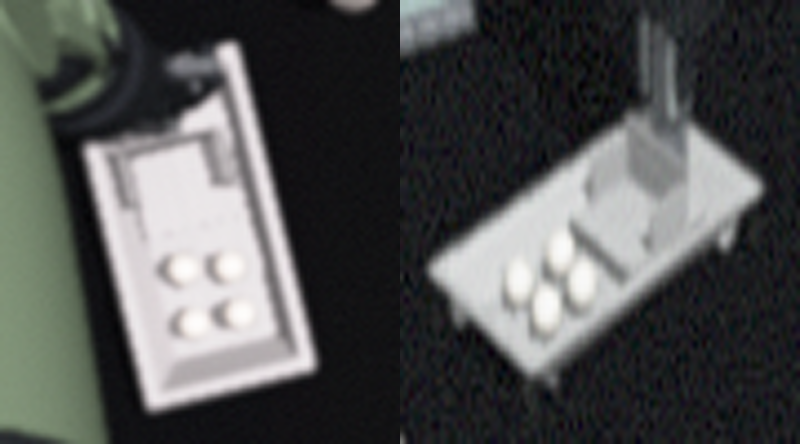

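arm_command(
  plan=[
    [[0,-0.004,0.008,0],[0,0,0.008,0],[0,0,0.003,0],[0,0,0,0]],
  ],
)

```text
time: 16.1
eef_pos: [642.6, 274.5, 124.1]
ee_rot: [[-0.976, -0.216, -0.0], [-0.216, 0.976, -0.0], [0.0, 0.0, -1.0]]
wrist_force: [-0.0, 0.1, -0.9]
finger_gap: 15.0
gripper_force: 60.9
```

arm_command(
  plan=[
    [[0,0,0.004,0],[0,0,0.002,0],[0,0,0,0]],
  ],
)

```text
time: 16.48
eef_pos: [642.7, 274.5, 121.8]
ee_rot: [[-0.976, -0.216, -0.0], [-0.216, 0.976, -0.0], [0.0, -0.0, -1.0]]
wrist_force: [0.4, 0.1, -1.3]
finger_gap: 15.2
gripper_force: 60.9
```

arm_command(
  plan=[
    [[0.01,0,0,0],[0.018,0,0,0],[0.02,0,0,0],[0.02,0,0,0],[0.02,0,0,0],[0.02,0,0,0],[0.02,0,0,0],[0.02,0,0,0],[0.02,0,0,0],[0.014,0,0,0]],
  ],
)

```text
time: 17.73
eef_pos: [571.1, 258.7, 121.9]
ee_rot: [[-0.976, -0.216, -0.0], [-0.216, 0.976, -0.0], [0.0, 0.0, -1.0]]
wrist_force: [0.2, -0.7, -1.1]
finger_gap: 15.3
gripper_force: 60.9
```

```bash
cat > tv.py <<'E'
from h import *
import sys
u=np.array([-.976,-.2177]);v=np.array([.2177,-.976])
s=ctrl.state();p=np.array(s['eef_pos']);print('t',round(s['time'],2),p.round(1),'F',np.round(s['wrist_force'],1),'grip tray',((p[:2]-[576.8,261.1])@np.c_[u,v]).round(1))
im={}
for n in('top','side'):
    c=vision.camera(n);im[n]=np.array(c['pixels'])
    b=nets.look_for(n,'ball0_center')
    for r in b[:6]:
        q=r['bbox'];X=atz(c,q[0]*560,q[1]*420,15)[:2]; print(n,round(r['p'],2),round(q[0]*560,1),round(q[1]*420,1),((X-[576.8,261.1])@np.c_[u,v]).round(1))
a=im['top'][120:220,130:220];b=im['side'][130:190,215:305]
if len(sys.argv)>1: cv2.imwrite(sys.argv[1],np.hstack([cv2.resize(a,(400,444),interpolation=2),cv2.resize(b,(400,444),interpolation=2)]))
E
python3 tv.py pics/m6.png
```

```text
t 17.73 [571.1 258.7 121.9] F [ 0.2 -0.7 -1.1] grip tray [6.1 1.1]
top 0.56 175.2 189.5 [54.5 -8.4]
top 0.24 365.3 188.0 [186.8 532. ]
```

View pics/m6.png

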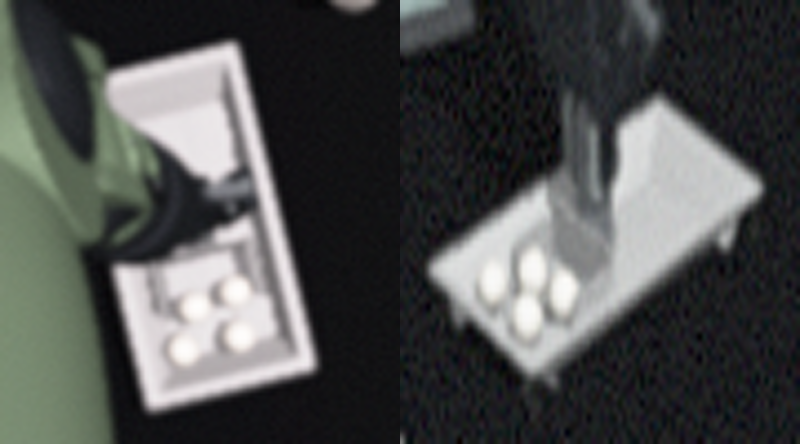

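The rear pair of balls is in the pan (tray crop (192,305) and (236,291)). The front pair is at the lip against the end wall ((183,350) and (238,333)). Continuing to the wall and then up along it.

arm_command(
  plan=[
    [[0.006,0,0,0],[0.006,0,0,0],[0,0,0,0],[0.006,0,-0.006,0],[0.008,0,-0.008,0],[0,0,0,0]],
  ],
)

```text
time: 18.68
eef_pos: [561.4, 256.6, 127.9]
ee_rot: [[-0.976, -0.216, 0.0], [-0.216, 0.976, 0.0], [-0.0, 0.0, -1.0]]
wrist_force: [-0.2, 0.2, -2.9]
finger_gap: 15.4
gripper_force: 60.9
```

```bash
python3 tv.py pics/m7.png
```

```text
t 18.68 [561.4 256.6 127.9] F [-0.2  0.2 -2.9] grip tray [16.  1.]
top 0.48 171.3 198.6 [ 77.5 -25.7]
```

View pics/m7.png

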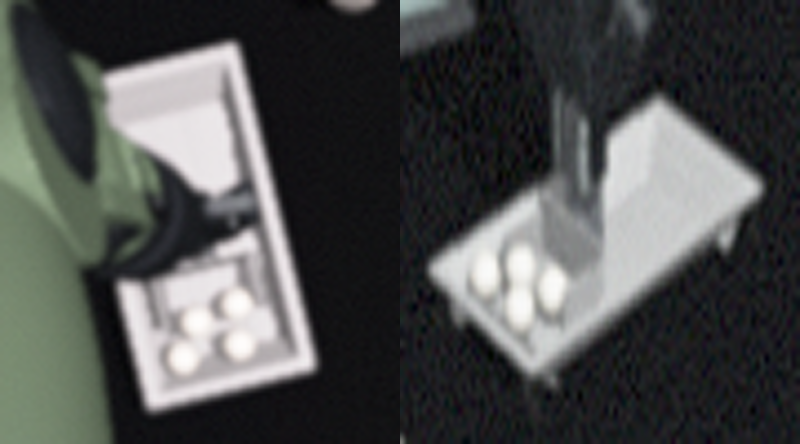

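Run:
```python
from h import *
T=vision.camera('top');S=vision.camera('side')
u=np.array([-.976,-.2177]);v=np.array([.2177,-.976]);o=np.array([561.4,256.6])+29*u
g=cv2.resize(cv2.cvtColor(np.array(T['pixels']),6)[175:208,158:196],None,fx=8,fy=8,interpolation=cv2.INTER_CUBIC)
n,l,s,ce=cv2.connectedComponentsWithStats((g>228).astype(np.uint8))
for i in range(1,n):
    if s[i,4]>250:
        p=(ce[i]+.5)/8-.5+[158,175]; print(p.round(1),round(s[i,4]/64,1),'scoop xy',((atz(T,*p,21.5)[:2]-o)@np.c_[u,v]).round(1))
for a,b in [((182,357),(485,275)),((239,345),(520,307)),((196,321),(521,262)),((237,301),(552,288))]:
    A=(130+a[0]/4.44,120+a[1]/4.44);B=(215+(b[0]-400)/4.44,130+b[1]/7.4)
    p,e=tri(T,A,S,B); print('tri',((p[:2]-o)@np.c_[u,v]).round(1),p[2].round(1),'err',e.round(1))
```

```text
[193.3 179. ] 5.0 scoop xy [-6.8 50. ]
[174.8 184.1] 45.6 scoop xy [-5.4 -5.6]
[161.3 196.2] 30.6 scoop xy [ 19.4 -51.8]
[184.8 192.6] 77.2 scoop xy [25.8 16.8]
[173.2 195.9] 67.1 scoop xy [ 27.  -18.3]
[190.6 203.2] 5.3 scoop xy [60.  25.8]
tri [ 36.9 -26.5] 21.5 err 3.0
tri [38.2 12.2] 23.5 err 4.3
tri [ 16.9 -11.1] 26.3 err 3.0
tri [11.1 16.7] 23.4 err 1.1
```

arm_command(
  plan=[
    [[0.01,0.003,-0.011,0],[0.016,0.006,-0.017,0],[0.012,0.004,-0.013,0],[0,0,0,0],[0,0,0,0]],
  ],
)

```text
time: 19.6
eef_pos: [545.7, 258.4, 144.1]
ee_rot: [[-0.976, -0.216, 0.0], [-0.216, 0.976, 0.0], [-0.0, -0.0, -1.0]]
wrist_force: [0.6, -0.1, -2.5]
finger_gap: 15.0
gripper_force: 60.8
```

```bash
python3 tv.py pics/m8.png
```

```text
t 19.6 [545.7 258.4 144.1] F [ 0.6 -0.1 -2.5] grip tray [31.  -4.1]
top 0.42 174.3 199.4 [ 81.9 -17.9]
top 0.16 271.7 137.0 [-26.5 303.1]
```

View pics/m8.png

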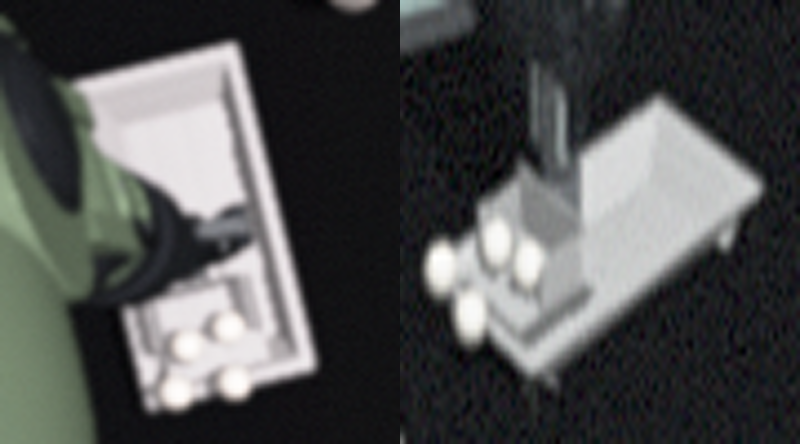

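Run:
```python
from h import *
T=vision.camera('top');S=vision.camera('side')
u=np.array([-.976,-.2177]);v=np.array([.2177,-.976]);o=np.array([576.8,261.1])
for a,b in [((176,391),(440,268)),((235,381),(470,316)),((188,345),(497,243)),((229,324),(528,263))]:
    A=(130+a[0]/4.44,120+a[1]/4.44);B=(215+(b[0]-400)/4.44,130+b[1]/7.4)
    p,e=tri(T,A,S,B); print('tray xyz',((p[:2]-o)@np.c_[u,v]).round(1),p[2].round(1),'err',e.round(1),'scoop x',((p[:2]-o)@u-60).round(1))
```

```text
tray xyz [107.2 -35.3] 30.9 err 6.3 scoop x 47.2
tray xyz [110.2   1.9] 25.6 err 7.3 scoop x 50.2
tray xyz [ 77.4 -16.2] 39.1 err 2.8 scoop x 17.4
tray xyz [71.6 11.9] 39.2 err 0.5 scoop x 11.6
```

```bash
python3 tv.py pics/m9.png
```

```text
t 19.9 [545.6 258.3 143.7] F [-1.  -0.6 -2.4] grip tray [31.  -4.1]
side 0.5 239.2 164.4 [ 52.  -35.6]
```

View pics/m9.png

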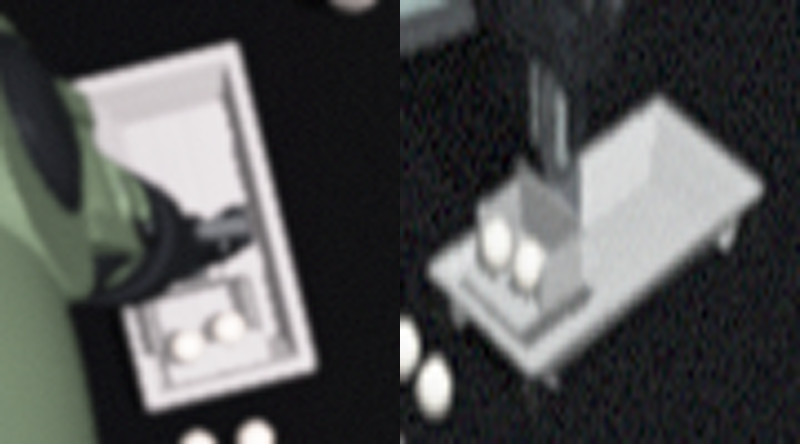

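Two balls rolled out over the end wall onto the bench, ahead of the lip and towards the robot, at crop (197,440) and (255,435). Two remain in the pan. I'll tilt the pan nose-up on the fixed rim to secure those two, then track the loose balls numerically, since my picture views are used up (11 viewed against the limit of 10).

arm_command(
  plan=[
    [[0,0,-0.006,0],[0.008,0,-0.002,0],[0.012,0,0,0],[0,0,0.008,0],[0,0,0.008,0],[0,0,0.008,0],[0,0,0.006,0]],
  ],
)

```text
time: 20.98
eef_pos: [541.6, 257.4, 138.0]
ee_rot: [[-0.976, -0.216, 0.009], [-0.216, 0.976, 0.002], [-0.009, -0.0, -1.0]]
wrist_force: [5.1, 0.8, 12.7]
finger_gap: 15.3
gripper_force: 62.4
```

```bash
cat > loc.py <<'E'
from h import *
s=ctrl.state();print('t',round(s['time'],2),np.round(s['eef_pos'],1),'F',np.round(s['wrist_force'],1))
def blobs(n,ref):
    c=vision.camera(n);i=np.array(c['pixels']);r=cv2.imread(ref)
    g=cv2.resize(cv2.cvtColor(i,6),None,fx=4,fy=4,interpolation=2).astype(int);h=cv2.resize(cv2.cvtColor(r,6),None,fx=4,fy=4,interpolation=2).astype(int)
    sp=(cv2.resize(i,None,fx=4,fy=4,interpolation=2).max(2).astype(int)-cv2.resize(i,None,fx=4,fy=4,interpolation=2).min(2))
    m=((g>130)&(g-h>60)&(sp<60)).astype(np.uint8)
    k,l,st,ce=cv2.connectedComponentsWithStats(m)
    return c,[((ce[j]+.5)/4-.5,st[j,4]/16,st[j,2]/4,st[j,3]/4) for j in range(1,k) if 8<st[j,4]/16<90 and st[j,2]<60 and st[j,3]<60]
for t in range(1):
    for n in('top','side'):
        c,b=blobs(n,f'pics/{n}0.png')
        for p,a,w,h in b: print(n,p.round(1),'a',round(a),w,h,'z11',atz(c,*p,11).round(1)[:2])
    print(ctrl.state()['time'])
E
python3 loc.py; python3 loc.py
```

```text
t 20.98 [541.6 257.4 138. ] F [ 5.1  0.8 12.7]
top [362.2 185.9] a 47 8.5 7.25 z11 [ 516.9 -290.9]
top [173.4 201.2] a 8 4.25 2.5 z11 [488.  264.3]
top [187.8 222. ] a 49 7.75 8.0 z11 [426.  223.4]
top [175.2 225. ] a 50 7.75 8.0 z11 [418.3 260.4]
top [300.7 414.7] a 28 5.25 11.0 z11 [-133.   -88.7]
side [71.2 22. ] a 8 5.5 3.75 z11 [ 399.  2586.9]
side [81.1 28.8] a 52 11.75 6.75 z11 [ 421.1 2358.5]
side [102.2  82.1] a 43 8.75 6.5 z11 [ 315.4 1278.3]
side [254.5  82.9] a 16 6.5 4.25 z11 [916.6 914.5]
side [242.9  84.5] a 8 5.0 2.75 z11 [860.6 922.8]
side [248.6 100.8] a 17 9.75 2.5 z11 [792.8 738.9]
side [236.1 157.6] a 18 11.75 6.5 z11 [532.3 334.7]
side [213.8 177.1] a 45 7.75 7.25 z11 [420.6 262.2]
side [221.3 182.1] a 45 7.75 7.5 z11 [428.3 225.1]
side [354.3 261.6] a 20 5.0 7.25 z11 [ 550.2 -241.3]
21.075
t 21.07 [541.8 257.4 137.9] F [ 4.7 -0.2  8.6]
top [362.2 185.9] a 47 8.5 7.25 z11 [ 516.9 -291. ]
top [126.3 203.4] a 9 4.5 3.75 z11 [485.5 401.7]
top [187.8 222. ] a 49 7.75 8.0 z11 [426.  223.4]
top [175.1 225. ] a 51 8.0 8.0 z11 [418.3 260.5]
top [300.7 414.6] a 28 5.25 11.0 z11 [-133.   -88.6]
side [81.1 28.8] a 52 11.75 6.5 z11 [ 421.1 2358.5]
side [102.2  82.1] a 43 8.75 6.5 z11 [ 315.3 1278.3]
side [254.4  83. ] a 16 6.75 4.5 z11 [915.5 913.7]
side [242.4  84.3] a 10 7.75 3.25 z11 [859.9 926.8]
side [249.6 100.6] a 22 12.25 3.0 z11 [797.6 739.1]
side [236.1 157.6] a 19 11.75 6.5 z11 [532.4 334.7]
side [213.8 177.1] a 44 7.75 7.25 z11 [420.5 262.2]
side [221.3 182.1] a 45 7.75 7.75 z11 [428.3 225.1]
side [354.3 261.7] a 19 5.25 7.25 z11 [ 550.2 -241.6]
21.175
```

Both loose balls have stopped on the bench at about (426,223) and (418,260), with both views agreeing. Carrying the two held balls to the jar.

arm_command(
  plan=[
    [[0,0,-0.03,0],[0,0,-0.06,0],[0.01,-0.03,-0.04,0],[0.025,-0.06,0,0],[0.035,-0.09,0,0],[0.035,-0.1,0,0],[0.035,-0.1,0,0],[0.035,-0.1,0,0],[0.035,-0.1,0,0],[0.035,-0.1,0,0]],
  ],
)

```text
time: 22.42
eef_pos: [499.7, -31.9, 187.2]
ee_rot: [[-0.977, -0.215, -0.001], [-0.215, 0.977, -0.0], [0.001, 0.0, -1.0]]
wrist_force: [0.8, -0.2, -1.7]
finger_gap: 15.2
gripper_force: 60.5
```

arm_command(
  plan=[
    [[0.035,-0.1,0,0],[0.025,-0.1,0,0],[0.015,-0.1,0,0],[0.01,-0.1,0,0],[0.006,-0.09,0,0],[0.004,-0.07,0,0],[0,-0.05,0,0],[0,-0.03,0,0],[0,-0.013,0,0],[0,0,0,0]],
  ],
)

```text
time: 23.68
eef_pos: [520.0, -292.9, 187.0]
ee_rot: [[-0.976, -0.216, -0.0], [-0.216, 0.976, 0.001], [0.0, 0.001, -1.0]]
wrist_force: [-0.1, -0.3, -2.6]
finger_gap: 15.1
gripper_force: 60.5
```

```bash
python3 g.py 524.2 -293 183 192.57
python3 - <<'E'
from h import *
u=np.array([-.976,-.2177]);v=np.array([.2177,-.976])
s=ctrl.state();p=np.array(s['eef_pos']);z=p[2]-118.5+15
B={}
for n in('top','side'):
    c=vision.camera(n);i=np.array(c['pixels']);cv2.imwrite(f'pics/{n}5.png',i)
    X=np.r_[p[:2]+29*u,z];q=proj(c,X)[0];x0,y0=int(q[0])-16,int(q[1])-16
    g=cv2.resize(cv2.cvtColor(i,6)[y0:y0+32,x0:x0+32],None,fx=8,fy=8,interpolation=2)
    print(n,q.round(1)); print(cv2.resize(g,(32,32),interpolation=3)[::1,::2] if n=='side' else cv2.resize(g,(32,32),interpolation=3)[:,::2])
    for r in nets.look_for(n,'ball0_center')[:5]: print('ball',r['p'],np.round([r['bbox'][0]*560,r['bbox'][1]*420],1))
E
```

```text
t 23.68 pos [ 520.  -292.9  187. ] yaw -167.51 gap 15.1 q [-36.  29. -13.  48.   0. -49.] F [-0.1 -0.3 -2.6]
shift units [-0.0102 -0.0026  0.0099] turn units -0.0009
top [370.9 192.6]
[[243 244 244 241 195 146  97  37  24  28  25  31  44  37  58  65]
 [240 238 237 236 198 135  62  26  25  28  24  31  48  45  61  68]
 [215 197 196 187 154  99  35  22  23  31  27  27  52  56  62  68]
 [157 118 118 109  84  61  33  21  23  31  25  26  49  64  63  66]
 [104  57  58  63  52  50  43  24  21  28  27  25  41  67  62  63]
 [ 81  47  48  57  56  58  48  23  22  23  31  25  33  62  62  63]
 [ 83  61  60  61  61  58  44  22  20  22  28  27  25  51  62  65]
 [ 94  70  65  60  58  48  36  23  20  21  27  32  24  43  61  68]
 [105  68  63  55  54  38  30  25  20  19  24  32  30  44  63  69]
 [114  63  51  47  51  30  41  41  33  22  21  28  35  50  67  70]
 [122  52  37  41  54  49  75  90  75  38  21  23  35  58  68  71]
 [127  52  41  64  87 105 134 144 124  75  49  24  42  63  69  72]
 [133  77  73 119 148 159 172 171 148 118 116  53  48  65  71  73]
 [142 113 118 164 180 172 188 201 171 156 191
[... 2762 characters left out ...]
 197 197 198 159 122 157 215 234 235 188 179 177]
 [197 198 201 199 197 197 199 195 148 129 185 216 208 173 183 177]
 [199 204 198 198 197 197 201 203 182 141 165 170 173 178 177 174]
 [203 201 198 195 201 197 200 198 200 188 166 127 176 178 175 175]
 [201 197 197 200 202 202 197 200 202 201 138 119 172 176 172 172]
 [191 198 200 200 200 200 199 199 196 186 131 122 172 174 172 170]
 [160 195 199 199 201 198 198 198 195 140 118 128 173 172 173 156]
 [115 175 200 200 201 199 199 198 200 147 110 138 175 171 176 138]
 [ 94 134 187 201 198 199 203 200 201 179 112 140 171 175 182 135]
 [ 95 102 154 196 201 199 200 199 199 191 117 141 173 181 193 135]]
ball 0.5 [351.4 259.6]
ball 0.39 [359.6 279. ]
```

Run:
```python
from h import *
S=vision.camera('side');u=np.array([-.976,-.2177]);v=np.array([.2177,-.976]);p=np.array(ctrl.state()['eef_pos'])
for b in [(352,260.2),(361,265.7)]:
    X=atz(S,b[0]-1.5,b[1],82); print('scoop',((X[:2]-p[:2]-29*u)@np.c_[u,v]).round(1),'rel jar',((X[:2]-[510.5,-296])@np.c_[u,v]).round(1))
```

```text
scoop [ -2.2 -11. ] rel jar [ 16.8 -12.1]
scoop [-2.8 11.7] rel jar [16.2 10.6]
```

arm_command(
  plan=[
    [[0.008,0,0.004,0],[0.01,0,0.008,0],[0,0,0,0],[0,0,0,0],[-0.155,0,0,0],[-0.155,0,0,0],[-0.1,0,0,0],[0,0,-0.02,0]],
  ],
)

```text
time: 24.92
eef_pos: [675.2, -258.0, 188.9]
ee_rot: [[-0.976, -0.219, -0.0], [-0.219, 0.976, 0.001], [0.0, 0.001, -1.0]]
wrist_force: [-0.8, -0.5, -2.3]
finger_gap: 15.2
gripper_force: 60.6
```

```bash
python3 loc.py
python3 - <<'E'
from h import *
for n in('top','side'):
    c=vision.camera(n);i=np.array(c['pixels']);cv2.imwrite(f'pics/{n}6.png',i)
    q=proj(c,[510.5,-296,17])[0];x0,y0=int(q[0])-16,int(q[1])-16
    g=cv2.cvtColor(i,6)[y0:y0+32,x0:x0+32]; print(n,q.round(1),g.max()); print(g[::2,::2])
    for r in nets.look_for(n,'ball0_center')[:5]: print('ball',r['p'],np.round([r['bbox'][0]*560,r['bbox'][1]*420],1))
E
```

```text
t 24.93 [ 675.2 -258.   188.9] F [-0.8 -0.5 -2.3]
top [363.8 186.3] a 11 3.25 5.5 z11 [ 515.7 -295.5]
top [187.8 222. ] a 54 8.25 8.5 z11 [426.  223.4]
top [175.4 225.2] a 49 8.0 7.5 z11 [417.5 259.8]
top [229.5 284.5] a 11 7.5 3.0 z11 [241.  106.1]
top [300.2 414.1] a 60 7.0 13.0 z11 [-131.3  -87.3]
top [306.9 416.3] a 17 3.75 7.75 z11 [-138.1 -106.2]
side [81.1 28.8] a 51 11.75 6.5 z11 [ 421.3 2359. ]
side [62.6 91.2] a 18 5.5 5.5 z11 [ 141.3 1245.6]
side [84.6 96.2] a 42 9.5 9.5 z11 [ 212.  1138.5]
side [ 44.4 107.2] a 9 9.0 4.5 z11 [  50.7 1095.3]
side [213.7 177.3] a 41 7.75 7.25 z11 [420.  261.2]
side [221.3 182.1] a 45 7.75 7.25 z11 [428.3 225.1]
side [354.7 261.7] a 16 3.75 7.25 z11 [ 550.9 -242.1]
25.025
top [364.5 187.9] 192
[[136 142 148 154 156 162 167 169 173 175 179 182 184 186 190 189]
 [139 146 150 155 159 163 167 172 173 178 180 181 184 187 189 189]
 [143 149 153 157 162 165 170 170 175 177 181 184 185 188 189 189]
 [145 150 154 160 163 167 170 174 177 178 183 185 187 189 191 189]
 [145 151 156 160 164 168 171 175 178 180 183 185 188 190 190 190]
 [149 153 159 162 16
[... 1161 characters left out ...]
183 187 177 112 137 209 234 236 180 196 214 160]
 [103 118 175 181 182 187 195 177 124 141 159 137 185 231 243 246]
 [103 113 119 150 185 183 190 181 186 181 101 113 199 238 248 247]
 [109 111 120 125 135 158 182 191 184 184 136 120 177 226 212 175]
 [115 116 124 125 135 135 145 154 164 178 193 195 193 198 186 177]
 [111 118 126 127 137 142 143 149 152 158 161 160 162 166 172 171]
 [115 122 127 134 136 142 148 154 157 158 164 164 166 167 168 173]
 [109 121 132 135 139 146 149 152 159 160 160 168 172 170 165 165]
 [117 120 132 138 140 141 146 153 157 159 163 162 169 171 171 163]
 [111 124 131 134 140 148 150 157 158 161 161 164 165 163 172 172]]
ball 0.44 [359.6 274.1]
ball 0.41 [219.9 183.9]
```

Two balls are now in the jar: the side view shows white blobs at (361,275) and (370,281) inside it. The other two lie in line on the open bench lane beside the tray. I'll go there, set the scoop down to re-level it in the grip, and sweep them up.

arm_command(
  plan=[
    [[0.03,0.07,0,0],[0.049,0.128,0,0],[0.049,0.128,0,0],[0.049,0.128,0,0],[0.049,0.128,0,0],[0.049,0.128,0,0],[0.04,0.11,0,0],[0.03,0.077,0,0],[0,0,0,0.08],[0,0,0,0.1]],
  ],
)

```text
time: 26.48
eef_pos: [460.2, 61.0, 190.8]
ee_rot: [[-0.998, 0.07, 0.001], [0.07, 0.998, -0.0], [-0.001, -0.0, -1.0]]
wrist_force: [-0.2, -0.3, -2.0]
finger_gap: 14.7
gripper_force: 60.6
```

arm_command(
  plan=[
    [[0,0,0.02,0.1],[0,0,0.04,0.1],[0,0,0.05,0.1],[0,0,0.03,0.1],[0,0,0,0.1],[0,0,0,0.1],[0,0,0,0.1],[0,0,0,0.1],[0,0,0,0.019],[0,0,0,0]],
  ],
)

```text
time: 27.72
eef_pos: [460.8, 60.8, 134.5]
ee_rot: [[-0.219, 0.976, 0.0], [0.976, 0.219, -0.0], [-0.0, 0.0, -1.0]]
wrist_force: [0.6, -0.3, -2.3]
finger_gap: 15.5
gripper_force: 60.6
```

```bash
python3 g.py 463.3 62.7 121 102.57
python3 - <<'E'
from h import *
u=np.array([-.976,-.2177]);v=np.array([.2177,-.976]);o=np.array([576.8,261.1])
i=cv2.cvtColor(cv2.imread('pics/top0.png'),6);c=vision.camera('top')
g=cv2.resize(i[225:265,180:222],None,fx=8,fy=8,interpolation=2)
cs=max(cv2.findContours((g>90).astype(np.uint8),0,1)[0],key=cv2.contourArea)[:,0]
P=(cs+.5)/8-.5+[180,225]
for z in(0,42):
    Q=np.array([atz(c,*p,z)[:2] for p in P],np.float32); m=cv2.minEnclosingCircle(Q); print('timer z',z,np.round(m[0],1),round(m[1],1),'tray',((np.array(m[0])-o)@np.c_[u,v]).round(1))
j=cv2.cvtColor(cv2.imread('pics/top0.png'),cv2.COLOR_BGR2HSV)
m=((j[...,0]>20)&(j[...,0]<40)&(j[...,1]>120)&(j[...,2]>80)).astype(np.uint8);m[:,250:]=0;m[:225]=0
cs=max(cv2.findContours(m,0,1)[0],key=cv2.contourArea)[:,0]
Q=np.array([atz(c,*p,4)[:2] for p in cs.astype(float)]); T=(Q-o)@np.c_[u,v]; print('yellow tray-frame',T.min(0).round(),T.max(0).round())
E
python3 loc.py | grep -E 'top \[1|side \[2'
```

```text
t 27.73 pos [460.8  60.8 134.5] yaw 102.62 gap 15.5 q [ -2.  21. -36.  32.  -0.  76.] F [ 0.6 -0.3 -2.3]
shift units [0.0034 0.0072 0.0338] turn units 0.0006
timer z 0 [352.8 189.8] 38.9 tray [234.2  20.9]
timer z 42 [354.7 182.6] 37.6 tray [233.9  28.3]
yellow tray-frame [ 147. -218.] [280. -85.]
top [166.4 180.6] a 9 3.0 5.0 z11 [549.3 283.6]
top [178.9 190.6] a 11 3.25 4.75 z11 [518.6 247.5]
top [187.8 222.1] a 47 7.75 7.75 z11 [425.7 223.5]
top [175.2 225. ] a 51 8.25 8.0 z11 [418.3 260.4]
side [262.1 116.8] a 44 14.75 7.0 z11 [762.3 569.5]
side [213.8 177.1] a 45 7.75 7.25 z11 [420.5 262.2]
side [221.3 182.1] a 45 7.75 7.5 z11 [428.2 225.1]
side [261.3 183.6] a 26 6.0 10.5 z11 [527.  157.4]
side [256.3 188.9] a 17 2.25 10.5 z11 [500.6 140. ]
side [248.1 191.5] a 10 3.75 3.75 z11 [473.8 140. ]
side [263.7 201.3] a 37 6.75 8.75 z11 [488.4  75. ]
```

```bash
python3 g.py 483.8 66.2 120 110.57
```

```text
t 27.88 pos [460.9  60.9 134.4] yaw 102.6 gap 15.2 q [ -2.  21. -36.  32.  -0.  76.] F [ 0.  -0.2 -1.1]
shift units [0.0003 0.0588 0.0359] turn units -0.0886
```

arm_command(
  plan=[
    [[0,0.03,0,0],[0,0.029,0.015,0],[0,0,0.015,-0.088],[0,0,0.006,0],[0,0,0,0],[0,0,0,0]],
  ],
)

```text
time: 28.62
eef_pos: [484.1, 66.2, 119.9]
ee_rot: [[-0.349, 0.937, 0.0], [0.937, 0.349, -0.0], [-0.0, 0.0, -1.0]]
wrist_force: [-0.4, -0.6, -1.3]
finger_gap: 15.3
gripper_force: 60.6
```

arm_command(
  plan=[
    [[0,0,0,0],[0,0,0.004,0],[0,0,0,0],[0,0,0,0]],
  ],
  jaw=0.4,
)

```text
time: 29.12
eef_pos: [484.0, 66.2, 118.4]
ee_rot: [[-0.35, 0.937, 0.0], [0.937, 0.35, 0.0], [-0.0, 0.0, -1.0]]
wrist_force: [0.6, -0.4, -0.3]
finger_gap: 34.3
gripper_force: 0.0
```

arm_command(
  plan=[
    [[0,0,0,0],[0,0,0,0],[0,0,0,0],[0,0,0,0]],
  ],
  jaw=0,
  squeeze=60,
)

```text
time: 29.62
eef_pos: [484.3, 66.1, 118.4]
ee_rot: [[-0.35, 0.937, 0.001], [0.937, 0.35, -0.0], [-0.0, 0.0, -1.0]]
wrist_force: [0.3, -0.5, 2.4]
finger_gap: 15.1
gripper_force: 58.8
```

```bash
python3 g.py 483.8 66.2 118.2 110.57;python3 loc.py | grep -E 'top \[1[78]|side \[2[12]'
python3 - <<'E'
from h import *
p=ctrl.state()['eef_pos']
a=np.radians(110.57);u=np.array([np.cos(a),np.sin(a)]);v=np.array([-u[1],u[0]])
lip=np.array(p[:2])+69*u
for n,b in(('B1',(426.5,224)),('B2',(419,261))): print(n,'ahead of lip',((np.array(b)-lip)@u).round(1),'lateral',((np.array(b)-lip)@v).round(1))
E
```

```text
t 29.62 pos [484.3  66.1 118.4] yaw 110.47 gap 15.1 q [ -1.  25. -34.  32.  -0.  69.] F [ 0.3 -0.5  2.4]
shift units [ 0.0006 -0.001   0.0006] turn units -0.0011
top [187.2 221.8] a 39 6.5 7.75 z11 [426.7 225.1]
top [175.2 225. ] a 51 7.75 8.0 z11 [418.3 260.4]
side [213.8 177.1] a 45 7.75 7.5 z11 [420.5 262.2]
side [221.2 182.1] a 45 7.75 7.5 z11 [428.2 225.1]
B1 ahead of lip 99.1 lateral -1.4
B2 ahead of lip 136.3 lateral -7.3
```

arm_command(
  plan=[
    [[0.05,0,0,0],[0.1125,0,0,0],[0.1125,0,0,0],[0.1025,0,0,0],[0.095,0,-0.03,0],[0.085,0,-0.02,0],[0.075,0,0,0],[0.065,0,0,0],[0.055,0,0,0],[0.045,0,0,0]],
  ],
)

```text
time: 30.98
eef_pos: [371.5, 365.5, 137.8]
ee_rot: [[-0.35, 0.937, -0.001], [0.937, 0.35, -0.001], [-0.0, -0.001, -1.0]]
wrist_force: [0.5, -0.1, -1.5]
finger_gap: 15.0
gripper_force: 58.6
```

arm_command(
  plan=[
    [[0.036,0,0,0],[0.027,0,0,0],[0.018,0,0,0],[0.01,0,0,0],[0.004,0,0,0]],
  ],
)

```text
time: 31.6
eef_pos: [359.2, 400.6, 138.3]
ee_rot: [[-0.35, 0.937, 0.0], [0.937, 0.35, -0.0], [-0.0, -0.0, -1.0]]
wrist_force: [0.4, -0.4, -1.5]
finger_gap: 15.0
gripper_force: 58.6
```

```bash
python3 loc.py
python3 - <<'E'
from h import *
s=ctrl.state();p=np.array(s['eef_pos']);print(p)
a=np.radians(110.57);u=np.array([np.cos(a),np.sin(a)])
for n in('side','top'):
    c=vision.camera(n);i=np.array(c['pixels']);q=proj(c,np.r_[p[:2]+45*u,p[2]-106])[0];x0,y0=int(q[0])-14,int(q[1])-12
    print(n,q.round(1),x0,y0);print(cv2.cvtColor(i,6)[y0:y0+24,x0:x0+28])
E
```

```text
t 31.6 [359.2 400.6 138.3] F [ 0.4 -0.4 -1.5]
top [166.4 180.6] a 9 3.0 5.0 z11 [549.3 283.6]
top [362.1 186. ] a 42 8.25 7.75 z11 [ 516.6 -290.7]
top [178.9 190.6] a 11 3.25 4.75 z11 [518.6 247.6]
top [ 88.7 245. ] a 50 11.5 12.0 z11 [367.6 511.8]
top [303.  410.4] a 17 7.0 6.0 z11 [-121.4  -95.8]
top [299.4 416.4] a 30 6.5 7.0 z11 [-137.7  -84.8]
side [81.1 28.8] a 51 12.0 6.5 z11 [ 421.3 2359.3]
side [102.2  82.1] a 43 8.75 6.25 z11 [ 315.3 1278.1]
side [170.7  95.9] a 17 11.5 3.0 z11 [530.  957.6]
side [174.7 144.2] a 12 2.5 9.0 z11 [391.9 526. ]
side [183.  155.7] a 29 6.75 8.5 z11 [387.6 435.4]
side [354.7 261.7] a 16 3.75 7.25 z11 [ 550.8 -242.1]
31.7
[359.19073252 400.48763849 138.27575915]
side [168.3 152.4] 154 140
[[ 12  16  20  20  15  21  14  30  26  18  24  30  17  23  33  40  41  41
   62 106 129 116 108 113  96  82 112 128]
 [ 21  25  20  24  20  23  16  21   5  19  29  18  19  25  26  35  37  45
   66 108 137 127 107 110 100  76 100 131]
 [ 25  32  17  26  11  25  19  18  23  30   6   8  17  22  26  35  40  43
   60 102 142 134 104 101 100  78 102 129]
 [ 15  17  22 
[... 4577 characters left out ...]
 55  58  75 104 120 119  96  66  40  32  31  38  44  41  35  30  29  28
   28  29  31  34  38  41  35  30  29  51]
 [ 34  48  76 109 123 113  84  54  36  31  38  42  43  38  32  28  27  27
   25  27  30  39  38  38  34  28  27  48]
 [ 30  51  86 115 120  98  67  43  31  36  39  42  40  34  27  30  26  27
   28  29  31  34  36  33  29  27  27  57]
 [ 40  71  98 115 106  78  51  35  33  37  41  40  36  29  27  27  28  32
   30  32  31  33  32  26  27  26  29  70]
 [ 61  91 108 104  85  56  38  32  38  41  39  33  28  26  28  33  37  37
   37  35  34  34  32  33  33  28  34  79]
 [ 80 102 102  86  59  41  36  37  39  40  35  32  31  30  37  50  56  56
   48  45  45  46  51  54  49  37  41  92]]
```

Run:
```python
from h import *
np.set_printoptions(linewidth=200)
s=ctrl.state();p=np.array(s['eef_pos'])
a=np.radians(110.57);u=np.array([np.cos(a),np.sin(a)]);v=np.array([-u[1],u[0]])
T=vision.camera('top');S=vision.camera('side')
gs=cv2.cvtColor(np.array(S['pixels']),6);gt=cv2.cvtColor(np.array(T['pixels']),6)
print('side proj of top blob@11',proj(S,[367.6,511.8,11]).round(1),'@32',proj(S,np.r_[atz(T,88.7,245,32)]).round(1))
for n,c in(('T',T),('S',S)):
    X=[np.r_[p[:2]+(29+x)*u+y*v,p[2]-118.5+z] for x,y,z in((40,33,0),(40,-33,0),(20,-32,23),(20,32,23),(-16,32,23),(-16,-32,23),(-5,0,12),(17,0,12))]
    print(n,proj(c,X).round(1).tolist())
print(gt[232:262,78:106:1])
```

```text
side proj of top blob@11 [[169.3 147.6]] @32 [[169.5 143.1]]
T [[107.9, 266.7], [99.7, 245.4], [103.1, 243.4], [111.3, 264.4], [123.3, 259.6], [115.1, 238.6], [116.9, 250.3], [109.7, 253.3]]
S [[155.9, 157.4], [171.9, 149.7], [174.7, 145.5], [159.0, 152.9], [166.4, 156.4], [182.1, 148.8], [172.6, 154.5], [168.1, 152.4]]
[[ 95  72  40  17   6  11  11   5   7   9  10   8   9   8  10  12  17  26  35  50  67  80  81  73  65  64  69  77]
 [ 69  45  21   9   7   5  10   7  10   7   9   9  11   7  10   8  15  16  25  43  65  77  77  70  62  65  70  69]
 [ 65  37  17   6  11   8   8   9   9   6   5   9   8   8   9  11  14  15  18  38  57  67  65  54  50  51  54  51]
 [ 65  39  17   9   7  12  11  11  12  12  10  12   6   8  11  13  13  15  18  31  46  53  46  38  33  34  33  36]
 [ 66  46  30  25  24  27  31  35  38  36  31  28  25  19  18  23  20  22  24  33  40  42  36  28  23  23  27  27]
 [ 76  63  57  57  58  60  63  65  66  68  61  58  54  52  41  34  32  30  33  34  37  38  37  29  26  24  24  23]
 [ 88  84  83  91 101 101  96  91  86  82  78  82  85  83  74  61  48  38  34  32  34  3
[... 1972 characters left out ...]
  38  29]
 [115 119 113 109 105 100  96  94  93  93  93  91  93  92  94  94  92  92  91  89  85  76  72  74  64  51  35  30]
 [117 122 119 115 113 104 101  97  94  95  92  94  96  94  94  95  93  91  91  89  90  96 102  98  75  51  35  28]
 [119 124 123 119 115 111 104 100  96  95  96  95  96  94  91  89  83  77  76  83  94 109 118 105  75  47  33  32]
 [121 127 125 122 118 114 110 102 100  96  94  93  93  88  78  70  63  54  56  76 101 119 119  97  65  41  30  33]
 [119 130 128 126 122 118 109 102  99  93  88  83  78  68  58  48  39  35  47  79 111 123 113  84  54  35  34  36]
 [116 128 127 126 117 109 100  93  88  83  77  67  59  49  40  31  27  31  53  86 115 119  99  67  42  32  34  38]]
```

No loose ball remains on the bench, and the side view shows a ball in the pan. I'll lift gently and carry the scoop backwards with soft acceleration.

arm_command(
  plan=[
    [[0,0,-0.01,0],[0,0,-0.025,0],[0,0,-0.03,0],[0,0,-0.025,0],[0,0,-0.015,0],[0,0,-0.008,0],[-0.005,0,0,0],[-0.012,0,0,0],[-0.02,0,0,0],[-0.028,0,0,0]],
  ],
)

```text
time: 33.15
eef_pos: [368.3, 375.6, 183.2]
ee_rot: [[-0.35, 0.937, -0.0], [0.937, 0.35, -0.0], [-0.0, -0.0, -1.0]]
wrist_force: [-1.3, -0.1, -1.9]
finger_gap: 15.2
gripper_force: 58.6
```

arm_command(
  plan=[
    [[-0.037,0,0,0],[-0.047,-0.005,0,0],[-0.057,-0.01,0,0],[-0.067,-0.015,0,0],[-0.077,-0.02,0,0],[-0.087,-0.025,0,0],[-0.097,-0.03,0,0],[-0.1,-0.03,0,0],[-0.1,-0.03,0,0],[-0.1,-0.03,0,0]],
  ],
)

```text
time: 34.4
eef_pos: [402.4, 58.7, 183.7]
ee_rot: [[-0.349, 0.937, 0.001], [0.937, 0.349, -0.0], [-0.0, 0.0, -1.0]]
wrist_force: [1.0, 0.4, -0.7]
finger_gap: 15.6
gripper_force: 58.6
```

```bash
python3 g.py 516.1 -311 184 110.57; python3 loc.py | grep top
```

```text
t 34.4 pos [402.4  58.7 183.7] yaw 110.44 gap 15.6 q [ -2.  11. -41.  37.  -0.  67.] F [ 1.   0.4 -0.7]
shift units [-9.653e-01 -5.640e-02 -3.000e-04] turn units -0.0015
top [166.4 180.6] a 9 3.0 5.0 z11 [549.3 283.6]
top [362.2 186. ] a 42 8.25 7.75 z11 [ 516.5 -290.7]
top [178.9 190.6] a 11 3.25 4.75 z11 [518.6 247.6]
top [100.  254.7] a 25 5.75 5.5 z11 [338.6 479.2]
top [191.4 258.6] a 21 5.25 7.75 z11 [319.1 214.9]
top [296.4 379.2] a 44 8.75 9.0 z11 [-33.8 -79.8]
top [302.  415.2] a 27 3.75 11.5 z11 [-134.6  -92.3]
```

Run:
```python
from h import *
np.set_printoptions(linewidth=220)
S=vision.camera('side');T=vision.camera('top')
gs=np.array(S['pixels']);gt=np.array(T['pixels']);cv2.imwrite('pics/side7.png',gs);cv2.imwrite('pics/top7.png',gt)
gs=cv2.cvtColor(gs,6);gt=cv2.cvtColor(gt,6)
for X in([338.6,479.2,11],[319.1,214.9,11]):
    q=proj(S,X)[0];x,y=q.astype(int);print(X,q.round(1));print(gs[y-7:y+8,x-8:x+9]);q=proj(T,X)[0];x,y=q.astype(int);print(gt[y-6:y+7,x-7:x+8])
for n in('top','side'):
    for r in nets.look_for(n,'ball0_center')[:6]:print(n,round(r['p'],2),np.round([r['bbox'][0]*560,r['bbox'][1]*420],1))
p=np.array(ctrl.state()['eef_pos']);a=np.radians(110.5);u=np.array([np.cos(a),np.sin(a)])
q=proj(S,np.r_[p[:2]+35*u,p[2]-106])[0];x,y=q.astype(int);print(q);print(gs[y-14:y+12,x-16:x+16])
```

```text
[338.6, 479.2, 11] [164.1 153.8]
[[ 18  18  27  20  27  21  28  24  25  29  30  24  11  28  23  28  25]
 [ 34  18  17  23  14  27  21  26  24  28  10  28  29  31  13  30  21]
 [ 18  36  20  29  21  22  14  30   9  25  23  21  23  16  17  15  29]
 [ 21  21  16  19  20  11  24  16  18  29  18  25  22  19  13  28  16]
 [ 29  14   6  18  12  20  31  44  54  67  53  45  23  13  28  34   6]
 [ 24  29  17  21   5  35  62  94 114 115 105  83  55  24   5  30  15]
 [ 30  26  23  32  22  56  97 137 154 153 144 124  82  40  17  13  18]
 [  6  20  19   6  33  73 127 155 164 159 153 139 107  54  18   7  24]
 [ 13  20  11  19  28  80 126 162 167 161 159 145 114  57  14  24   9]
 [ 15  29  23  30  29  63 113 153 159 160 154 138 103  50  15  30  31]
 [ 15  15  12  20  16  42  92 130 144 150 135 116  73  33   8  23   6]
 [ 16  14  29  21  26  20  51  88 105 117 105  75  36  22  21  16  21]
 [ 17  10  18   5  22  23  14  39  56  60  56  32  14  14  26  16  16]
 [ 28  13  21  14  21  14  20   7   0   5  16  25  19  19  26  26  17]
 [ 22  23  23  27  15  18  26  27  18  29  19  16  22  26  14  22  21]]
[
[... 5472 characters left out ...]
137 103  94  97  90 104 117 115 110 112 147]
 [138 140 152 160 149 144 141 141 149 145 148 145 141 146 166 171 172 171 167 170 167 147 110  94  91  94 101 110 116 109 118 149]
 [143 139 141 142 151 131 131 137 146 143 143 145 142 149 163 175 172 168 168 173 176 168 146 122 102  95  92 104 114 111 120 146]
 [143 146 136 134 122  94  81 108 127 138 144 145 146 147 160 169 169 171 177 181 191 200 194 169 145 122 102 105 115 114 123 126]
 [144 140 132 128 118  75  36  54  84 107 133 141 144 148 160 169 174 181 191 198 202 205 203 202 187 168 144 132 137 116 114  89]
 [143 140 136 134 112  64  19  24  33  65  94 128 136 145 166 179 185 193 204 206 205 206 203 206 208 205 189 157 144 102  71  38]]
```

One ball dropped off at about (339,479) on the bench, with both views agreeing. The other is still in the pan. I'll deliver this one first.

arm_command(
  plan=[
    [[-0.01,-0.006,0,0],[-0.02,-0.006,0,0],[-0.03,-0.006,0,0],[-0.04,-0.006,0,0],[-0.05,-0.006,0,0],[-0.06,-0.006,0,0],[-0.07,-0.006,0,0],[-0.08,-0.006,0,0],[-0.09,-0.006,0,0],[-0.1,-0.002,0,0]],
  ],
)

```text
time: 35.95
eef_pos: [458.7, -154.7, 183.4]
ee_rot: [[-0.35, 0.937, -0.0], [0.937, 0.35, 0.0], [0.0, -0.0, -1.0]]
wrist_force: [1.1, 0.4, -1.3]
finger_gap: 15.4
gripper_force: 58.7
```

arm_command(
  plan=[
    [[-0.1,0,0,0],[-0.1,0,0,0],[-0.085,0,0,0],[-0.065,0,0,0],[-0.04,0,0,0],[-0.02,0,0,0],[-0.005,0,0,0],[0,0,0,0]],
  ],
)

```text
time: 36.95
eef_pos: [516.5, -307.9, 183.4]
ee_rot: [[-0.35, 0.937, -0.0], [0.937, 0.35, 0.001], [0.001, -0.0, -1.0]]
wrist_force: [0.5, 0.2, -1.0]
finger_gap: 14.9
gripper_force: 58.7
```

```bash
python3 g.py 516.1 -311 184 110.57
python3 - <<'E'
from h import *
np.set_printoptions(linewidth=220)
S=vision.camera('side');T=vision.camera('top')
p=np.array(ctrl.state()['eef_pos']);a=np.radians(110.5);u=np.array([np.cos(a),np.sin(a)]);v=np.array([-u[1],u[0]])
for n,c in(('top',T),('side',S)):
    g=cv2.cvtColor(np.array(c['pixels']),6);cv2.imwrite(f'pics/{n}8.png',np.array(c['pixels']))
    X=[np.r_[p[:2]+(29+x)*u+y*v,p[2]-118.5+12] for x,y in((-5,0),(17,0),(17,20),(17,-20))]
    q=proj(c,X);print(n,q.round(1).tolist());x,y=q[1].astype(int);print(x-14,y-13);print(g[y-13:y+14,x-14:x+15])
    for r in nets.look_for(n,'ball0_center')[:6]:print(n,round(r['p'],2),np.round([r['bbox'][0]*560,r['bbox'][1]*420],1))
E
```

```text
t 36.95 pos [ 516.5 -307.9  183.4] yaw 110.51 gap 14.9 q [-38.  30. -12.  48.   0.  32.] F [ 0.5  0.2 -1. ]
shift units [-0.0069 -0.0037 -0.0015] turn units -0.0006
top [[365.2, 187.0], [357.9, 189.9], [360.7, 196.6], [355.1, 183.3]]
343 176
[[ 12   8  13  10  15  12  19  34  64 105 168 226 242 244 242 240 237 221 186 156 135 141 193 238 248 249 249 248 230]
 [  9  11  11  10  11  16  33  57  89 128 182 227 238 238 232 224 212 193 172 150 127 123 170 230 246 249 250 249 238]
 [ 14  12  10  13  12  30  52  81 111 147 191 221 227 216 199 185 173 165 159 149 135 120 150 213 244 249 250 250 239]
 [ 13  11  13  11  20  45  73  98 125 151 177 193 192 180 169 161 158 156 158 157 151 125 130 192 239 249 250 247 226]
 [ 11   6  11  18  39  69  95 116 136 147 158 163 166 162 158 158 157 158 160 161 154 128 118 162 222 242 246 240 203]
 [ 13  15  33  56  80 104 128 139 147 153 154 155 159 159 159 158 160 159 159 159 153 132 116 135 183 210 216 205 161]
 [ 19  42  76 107 127 141 150 156 158 158 156 159 159 160 159 159 161 159 159 160 155 142 120 116 140 158 154 135 105]
 [ 32  73 118 141 154 159
[... 4971 characters left out ...]
146 142 148 154 156 173 209 229 239 237 215 179 181 174 166 173 162 137 106  92]
 [195 184 152 140 136 141 143 145 141 145 143 138 145 144 160 179 217 227 202 162 162 171 167 169 172 160 121  91  95]
 [142 173 170 151 141 142 145 143 146 144 145 142 147 142 144 149 171 179 171 156 156 167 170 171 170 159 110  90  88]
 [ 65 103 141 158 145 144 141 143 138 144 146 147 143 146 138 142 138 148 151 155 161 171 166 169 172 163 108  93  90]
 [ 23  35  70 102 128 138 142 142 147 145 142 142 141 144 142 145 141 139 133 145 167 170 167 166 170 164 134 108  97]
 [ 14   8  15  58 105 120 129 136 142 140 143 143 140 147 142 145 144 143 140 149 167 168 168 170 173 185 184 155 127]]
side 0.16 [255.2 274.8]
```

Top and side agree: one ball at the back corner of the pan, top pixel (366,193), about 17 mm off the jar's centre line. Shifting to centre it, then flicking.

arm_command(
  plan=[
    [[0.003,0.006,0,0],[0.006,0.012,0.003,0],[0.006,0.012,0.003,0],[0.005,0.01,0,0],[0,0,0,0],[-0.155,0,0,0],[-0.155,0,0,0],[-0.08,0,0,0],[0,0,-0.02,0]],
  ],
)

```text
time: 38.28
eef_pos: [583.1, -443.9, 187.6]
ee_rot: [[-0.347, 0.938, -0.001], [0.938, 0.347, 0.0], [0.001, -0.001, -1.0]]
wrist_force: [0.1, 0.9, -0.9]
finger_gap: 15.2
gripper_force: 58.9
```

```bash
python3 g.py 516.1 -311 184 110.57
python3 - <<'E'
from h import *
np.set_printoptions(linewidth=220)
for n,X in(('side',[510.5,-296,17]),('top',[510.5,-296,17])):
    c=vision.camera(n);g=cv2.cvtColor(np.array(c['pixels']),6);q=proj(c,X)[0];x,y=q.astype(int);print(n,x-12,y-13)
    print(g[y-13:y+10,x-12:x+20] if n=='side' else g[y-12:y+14:2,x-14:x+14:2])
E
python3 loc.py | grep -E 'top \[1'
```

```text
t 38.27 pos [ 583.1 -443.9  187.6] yaw 110.32 gap 15.2 q [-43.  43.  13.  60.  -0.  27.] F [ 0.1  0.9 -0.9]
shift units [ 0.3698 -0.0416  0.0093] turn units -0.0027
side 344 268
[[168 165 165 168 168 165 166 166 164 167 173 164 167 156 152 147 150 148 146 143 136 140 135 135 133 126 121 112 107 106 105 103]
 [166 169 169 174 176 173 170 173 178 181 180 175 166 156 157 160 163 161 149 142 140 140 135 128 130 122 117 108 101 106 106 102]
 [177 173 176 191 192 191 186 183 183 182 186 189 185 171 188 203 213 208 185 157 144 138 137 128 125 118 110 104 101 103 103  99]
 [190 191 190 188 188 187 186 187 188 187 180 178 172 190 217 228 238 239 231 207 170 146 138 133 122 110 104 104 104 106 106 100]
 [190 188 189 188 185 185 185 182 173 171 140 133 167 208 228 237 244 245 245 237 211 180 167 147 129 109 107 100 101 102 102 101]
 [187 186 188 189 188 187 187 177 140 118 109 126 175 213 233 241 246 246 246 244 228 197 184 169 137 111 105 108 102  98 104  96]
 [190 186 190 187 184 184 188 174 126 105 112 129 178 218 231 242 246 246 246 245 235 204 188 174 132 107 105 100 104 104  98 103]
 [191
[... 2419 characters left out ...]
1 236 246 232 221 176 160 153 153 150]
 [239 247 243 243 245 244 244 245 239 163 152 153 154 153]
 [229 247 245 245 246 247 244 244 236 161 151 174 179 171]
 [205 248 246 245 244 246 246 245 210 152 154 191 194 185]
 [147 246 246 245 244 245 247 245 196 152 150 168 182 171]
 [104 217 245 246 245 244 246 242 170 153 153 153 158 136]
 [ 82 137 238 247 247 245 242 222 159 151 153 154 143 112]
 [ 49  86 149 237 245 241 190 157 153 156 153 143 133 176]]
top [177.2 180.2] a 13 3.5 6.25 z11 [549.6 251.9]
top [166.6 180.7] a 15 4.5 6.25 z11 [548.9 283.1]
top [179.  190.6] a 16 4.0 6.0 z11 [518.7 247.3]
top [169.  192.7] a 12 3.0 5.5 z11 [513.3 276.7]
top [100.5 254.6] a 61 9.0 8.75 z11 [338.8 477.8]
```

Run:
```python
from h import *
np.set_printoptions(linewidth=220)
a=cv2.cvtColor(cv2.imread('pics/top7.png'),6);T=vision.camera('top');b=cv2.cvtColor(np.array(T['pixels']),6)
x,y=364,187
print(a[y-12:y+14:2,x-14:x+20:2]);print(b[y-12:y+14:2,x-14:x+20:2])
S=vision.camera('side');p=np.array(ctrl.state()['eef_pos']);h=np.radians(110.5);u=np.array([np.cos(h),np.sin(h)])
q=proj(S,np.r_[p[:2]+35*u,p[2]-106])[0].astype(int);g=cv2.cvtColor(np.array(S['pixels']),6);print('pan max',g[q[1]-8:q[1]+6,q[0]-12:q[0]+10].max(),g[q[1]-8:q[1]+6:2,q[0]-12:q[0]+10:2])
for z in(17,40): print(atz(T,373,192,z).round(1))
```

```text
[[ 18  86 203 232 231 207 146 132 128 126 114  96  81 101 162 145  42]
 [ 57 181 234 231 230 228 212 158 131 144 141 124 105  81  96 177 116]
 [121 225 193 185 195 228 232 161 147 216 230 155 127  97  78 127 182]
 [176 231 143 130 187 243 251 193 170 240 253 208 128 116  80  88 180]
 [205 227 142 128 181 240 249 189 159 231 248 196 128 123  94  78 160]
 [215 229 177 162 172 215 231 182 154 167 182 142 129 128 105  78 134]
 [214 233 227 229 231 229 230 228 214 139 129 129 130 131 106  77 129]
 [201 234 231 230 232 232 230 230 226 156 130 130 131 131 110  78 149]
 [177 234 232 230 230 233 232 230 214 143 129 131 130 130 103  80 170]
 [122 229 233 231 229 230 233 230 175 130 129 130 130 126  91 106 197]
 [ 87 187 228 233 232 229 232 225 143 127 130 129 132 112  86 171 178]
 [ 68 112 211 233 232 231 223 191 138 130 130 131 121  94 141 176  80]
 [ 39  72 126 213 229 222 164 134 131 131 129 122 112 150 176  96  24]]
[[ 20 103 232 247 245 233 170 155 152 148 136 114  96 121 187 167  46]
 [ 69 209 248 246 245 243 226 176 174 204 172 148 123  97 117 204 131]
 [144 243 222 211 224 241 237 176 
[... 435 characters left out ...]
53 192 193 185 131  94 198]
 [146 245 247 245 244 245 247 245 198 151 148 173 185 176 116 125 226]
 [103 215 245 246 245 244 245 243 169 153 151 153 158 136 103 198 206]
 [ 81 134 238 247 246 245 242 219 161 153 152 152 143 112 167 204  94]
 [ 48  84 150 237 245 240 190 157 152 155 153 144 134 176 201 116  28]]
pan max 191 [[116 119 118 120 116 117 123 117 115 116 119]
 [119 120 117 118 119 116 114 113 119 114 111]
 [114 112 121 118 117 114 118 114 115 115 116]
 [115 120 119 118 115 113 117 116 113 115 114]
 [116 119 111 115 119 120 116 117 114 116 111]
 [153 125 116 114 114 118 115 113 115 116 161]
 [145 160 147 177 139 116 117 114 114 147 181]]
[ 497.6 -320.5   17. ]
[ 496.  -315.2   40. ]
```

Three balls are now in the jar; the new one is at about (498,-320). The last ball is at (339,478). I'll compute the rows for a turning transfer to a start behind it, heading toward the jar.

Run:
```python
from h import *
s=ctrl.state();p=np.array(s['eef_pos'])[:2];y0=110.5
tgt=np.array([302.3,643.]);yaw1=282.5
w=np.r_[.4,.8,np.ones(17),.6,.4];w=w/w.sum();n=len(w);d=tgt-p
yaw=y0
for i in range(n):
    a=np.radians(yaw);tx=np.array([np.cos(a),np.sin(a)]);ty=np.array([np.sin(a),-np.cos(a)])
    dd=d*w[i];dy=(yaw1-y0)*w[i];print([round(float(dd@tx/400),3),round(float(dd@ty/400),3),0,round(-dy/90,3)]);yaw+=dy
T=vision.camera('top');print([atz(T,*q,0).round()[:2].tolist() for q in((86,165),(80,232),(160,232),(118,237))])
```

```text
[0.058, 0.006, 0, np.float64(-0.04)]
[0.115, 0.019, 0, np.float64(-0.08)]
[0.14, 0.042, 0, np.float64(-0.1)]
[0.131, 0.063, 0, np.float64(-0.1)]
[0.12, 0.083, 0, np.float64(-0.1)]
[0.106, 0.1, 0, np.float64(-0.1)]
[0.089, 0.116, 0, np.float64(-0.1)]
[0.07, 0.128, 0, np.float64(-0.1)]
[0.049, 0.137, 0, np.float64(-0.1)]
[0.027, 0.143, 0, np.float64(-0.1)]
[0.004, 0.146, 0, np.float64(-0.1)]
[-0.019, 0.145, 0, np.float64(-0.1)]
[-0.041, 0.14, 0, np.float64(-0.1)]
[-0.062, 0.132, 0, np.float64(-0.1)]
[-0.082, 0.121, 0, np.float64(-0.1)]
[-0.1, 0.106, 0, np.float64(-0.1)]
[-0.115, 0.089, 0, np.float64(-0.1)]
[-0.128, 0.07, 0, np.float64(-0.1)]
[-0.137, 0.05, 0, np.float64(-0.1)]
[-0.086, 0.017, 0, np.float64(-0.06)]
[-0.058, 0.006, 0, np.float64(-0.04)]
[[603.0, 522.0], [406.0, 541.0], [399.0, 308.0], [388.0, 431.0]]
```

arm_command(
  plan=[
    [[0.058,0.006,0,-0.04],[0.115,0.019,0,-0.08],[0.14,0.042,0,-0.1],[0.131,0.063,0,-0.1],[0.12,0.083,0,-0.1],[0.106,0.1,0,-0.1],[0.089,0.116,0,-0.1],[0.07,0.128,0,-0.1],[0.049,0.137,0,-0.1],[0.027,0.143,0,-0.1]],
  ],
)

```text
time: 39.88
eef_pos: [445.7, 79.0, 189.6]
ee_rot: [[-0.972, -0.235, 0.001], [-0.235, 0.972, 0.0], [-0.001, -0.0, -1.0]]
wrist_force: [0.4, 0.8, -1.7]
finger_gap: 15.3
gripper_force: 58.9
```

arm_command(
  plan=[
    [[0.004,0.146,0,-0.1],[-0.019,0.145,0,-0.1],[-0.041,0.14,0,-0.1],[-0.062,0.132,0,-0.1],[-0.082,0.121,0,-0.1],[-0.1,0.106,0,-0.1],[-0.115,0.089,0,-0.1],[-0.128,0.07,0,-0.1],[-0.137,0.05,0,-0.1],[-0.086,0.017,0,-0.06]],
  ],
)

```text
time: 41.12
eef_pos: [299.3, 620.6, 189.3]
ee_rot: [[0.174, -0.985, 0.0], [-0.985, -0.174, 0.001], [-0.001, -0.0, -1.0]]
wrist_force: [0.7, -0.7, -0.7]
finger_gap: 15.4
gripper_force: 58.9
```

arm_command(
  plan=[
    [[-0.058,0.006,0.03,-0.04],[0,0,0.06,0],[0,0,0.05,0],[0,0,0.02,0],[0,0,0,0]],
  ],
)

```text
time: 41.75
eef_pos: [294.6, 640.3, 124.9]
ee_rot: [[0.23, -0.973, -0.0], [-0.973, -0.23, -0.001], [0.001, 0.001, -1.0]]
wrist_force: [0.1, 0.3, -1.5]
finger_gap: 15.3
gripper_force: 58.9
```

```bash
python3 g.py 302.3 643 118.4 282.5; python3 loc.py | grep -E 'top \[(9|10)|side \[1[5-7]'
```

```text
t 41.75 pos [294.6 640.3 124.9] yaw -76.71 gap 15.3 q [ 59.  43.   3.  50.  -0. -44.] F [ 0.1  0.3 -1.5]
shift units [-0.0022 -0.0202  0.0162] turn units 0.0088
top [100.6 254.6] a 54 8.5 8.25 z11 [338.7 477.7]
side [164.9 153.6] a 40 7.5 6.75 z11 [341.4 479.1]
```

arm_command(
  plan=[
    [[-0.002,-0.02,0.008,0.009],[0,0,0.007,0],[0,0,0,0],[0,0,0,0]],
  ],
)

```text
time: 42.35
eef_pos: [302.6, 643.1, 119.0]
ee_rot: [[0.216, -0.976, -0.0], [-0.976, -0.216, -0.0], [0.0, 0.0, -1.0]]
wrist_force: [-0.2, 0.2, -1.9]
finger_gap: 15.4
gripper_force: 58.9
```

arm_command(
  plan=[
    [[0,0,0,0],[0,0,0.001,0],[0,0,0,0]],
  ],
  jaw=0.4,
)

```text
time: 42.72
eef_pos: [302.7, 643.3, 118.9]
ee_rot: [[0.216, -0.976, 0.0], [-0.976, -0.216, 0.0], [-0.0, -0.0, -1.0]]
wrist_force: [-0.6, 0.7, -0.5]
finger_gap: 34.2
gripper_force: 0.0
```

arm_command(
  plan=[
    [[0,0,0,0],[0,0,0,0],[0,0,0,0],[0,0,0,0]],
  ],
  jaw=0,
  squeeze=60,
)

```text
time: 43.22
eef_pos: [302.7, 643.4, 118.9]
ee_rot: [[0.216, -0.976, 0.0], [-0.976, -0.216, 0.0], [-0.0, -0.0, -1.0]]
wrist_force: [-0.9, 0.4, 1.4]
finger_gap: 15.2
gripper_force: 58.8
```

Run:
```python
from h import *
s=ctrl.state();p=np.array(s['eef_pos'])[:2];R=np.array(s['ee_rot']);u=R[:2,0];v=R[:2,1]
print(s['time'],s['eef_pos'],np.degrees(np.arctan2(u[1],u[0])),s['wrist_force'])
for n,b in(('ball',(339,478)),('jar',(510.5,-296))): print(n,'from grip along',((np.array(b)-p)@u/1).round(1),'tool-y',((np.array(b)-p)@v).round(1))
```

```text
43.225 [302.71772222 643.37716406 118.89646023] -77.53454730151725 [-0.8690107   0.39813274  1.35393526]
ball from grip along 169.3 tool-y 0.3
jar from grip along 962.1 tool-y -0.1
```

arm_command(
  plan=[
    [[0.05,0,0,0],[0.1125,0,0,0],[0.1175,0,0,0],[0.116,0,-0.04,0],[0.116,0,-0.05,0],[0.116,0,-0.04,0],[0.116,0,-0.03,0],[0.116,0,-0.006,0],[0.116,0,0,0],[0.116,0,0,0]],
  ],
)

```text
time: 44.48
eef_pos: [396.9, 215.2, 185.0]
ee_rot: [[0.216, -0.976, 0.0], [-0.976, -0.216, -0.0], [0.0, -0.0, -1.0]]
wrist_force: [0.9, -1.4, -1.8]
finger_gap: 15.3
gripper_force: 58.6
```

arm_command(
  plan=[
    [[0.116,0,0,0],[0.116,0,0,0],[0.116,0,0,0],[0.116,0,0,0],[0.116,0,0,0],[0.116,0,0,0],[0.105,0,0,0],[0.095,0,0,0],[0.085,0,0,0],[0.075,0,0,0]],
  ],
)

```text
time: 45.72
eef_pos: [487.9, -197.0, 184.7]
ee_rot: [[0.215, -0.977, -0.001], [-0.977, -0.215, 0.0], [-0.0, 0.001, -1.0]]
wrist_force: [0.5, -0.3, -2.1]
finger_gap: 15.3
gripper_force: 58.6
```

arm_command(
  plan=[
    [[0.065,0,0,0],[0.055,0,0,0],[0.045,0,0,0],[0.035,0,0,0],[0.025,0,0,0],[0.015,0,0,0],[0.007,0,0,0],[0,0,0,0]],
  ],
)

```text
time: 46.72
eef_pos: [509.4, -292.0, 185.1]
ee_rot: [[0.216, -0.976, -0.0], [-0.976, -0.216, 0.0], [-0.0, 0.0, -1.0]]
wrist_force: [-0.2, 0.3, -1.5]
finger_gap: 15.0
gripper_force: 58.6
```

```bash
cat > pan.py <<'E'
from h import *
np.set_printoptions(linewidth=220)
s=ctrl.state();p=np.array(s['eef_pos']);R=np.array(s['ee_rot']);u=R[:2,0];v=-R[:2,1]
print(round(s['time'],2),p.round(1),'F',np.round(s['wrist_force'],1),'grip past jar',((p[:2]-[510.5,-296])@u).round(1),((p[:2]-[510.5,-296])@v).round(1))
for n in('top','side'):
    c=vision.camera(n);g=cv2.cvtColor(np.array(c['pixels']),6)
    q=proj(c,[np.r_[p[:2]+(29+x)*u+y*v,p[2]-106.5] for x,y in((12,0),(40,33),(40,-33),(-16,33),(-16,-33))]);x0,y0=q.astype(int).min(0)-2;x1,y1=q.astype(int).max(0)+3
    G=cv2.resize(g[y0:y1,x0:x1],None,fx=6,fy=6,interpolation=2);k,l,st,ce=cv2.connectedComponentsWithStats((G>222).astype(np.uint8))
    for j in range(1,k):
        if st[j,4]>250:
            m=(ce[j]+.5)/6-.5+[x0,y0];X=atz(c,*m,p[2]-106.5)[:2]; print(n,m.round(1),'a',round(st[j,4]/36),'scoop xy',((X-p[:2]-29*u)@np.c_[u,v]).round(1))
E
python3 pan.py; python3 loc.py | grep -E 'top|side \[1'
```

```text
46.73 [ 509.4 -292.   185.1] F [-0.2  0.3 -1.5] grip past jar -4.2 -0.2
side [377.6 272.7] a 51 scoop xy [21.1 -2.2]
top [459.7 155.4] a 19 7.25 4.5 z11 [ 598.5 -581. ]
top [177.2 180.2] a 13 3.5 6.0 z11 [549.6 251.9]
top [166.6 180.7] a 14 4.5 6.25 z11 [548.9 283.1]
top [179.  190.6] a 15 4.0 5.5 z11 [518.8 247.4]
top [169.  192.8] a 11 2.75 5.25 z11 [513.1 276.8]
top [300.6 415.7] a 56 8.0 9.5 z11 [-135.8  -88.4]
side [107.  125.6] a 18 6.5 10.5 z11 [226.4 794.1]
```

arm_command(
  plan=[
    [[-0.0025,0,0,0],[-0.0075,0,0,0],[-0.0125,0,0,0],[-0.015,0,0,0],[-0.015,0,0,0],[-0.0125,0,0,0],[-0.009,0,0,0],[-0.005,0,0,0],[0,0,0,0]],
  ],
)

```text
time: 48.05
eef_pos: [502.6, -261.3, 185.1]
ee_rot: [[0.216, -0.976, 0.0], [-0.976, -0.216, -0.0], [0.0, 0.0, -1.0]]
wrist_force: [0.6, -0.2, -2.2]
finger_gap: 15.1
gripper_force: 58.6
```

```bash
python3 pan.py
```

```text
48.05 [ 502.6 -261.3  185.1] F [ 0.6 -0.2 -2.2] grip past jar -35.6 -0.2
side [364.9 264.7] a 49 scoop xy [21.  -2.4]
```

The ball is steady in the pan, 14 mm past the jar's centre. Flicking it in.

arm_command(
  plan=[
    [[0,0,0.006,0],[0,0,0,0],[-0.155,0,0,0],[-0.155,0,0,0],[-0.08,0,0,0],[-0.02,0,0,0],[0,0,0,0]],
  ],
)

```text
time: 49.02
eef_pos: [467.7, -101.4, 183.0]
ee_rot: [[0.216, -0.976, 0.001], [-0.976, -0.216, -0.001], [0.001, -0.001, -1.0]]
wrist_force: [0.2, -0.8, -1.2]
finger_gap: 15.4
gripper_force: 58.8
```

```bash
python3 pan.py; python3 g.py 475 19 118.5 282.5
python3 - <<'E'
from h import *
np.set_printoptions(linewidth=220)
T=vision.camera('top');b=cv2.cvtColor(np.array(T['pixels']),6);x,y=364,187
print(b[y-14:y+16:2,x-16:x+22:2])
S=vision.camera('side');g=cv2.cvtColor(np.array(S['pixels']),6);print(g[258:300:2,334:386:2])
E
python3 loc.py | grep -E 'top|side'
```

```text
49.02 [ 467.7 -101.4  183. ] F [ 0.2 -0.8 -1.2] grip past jar -199.2 0.3
t 49.12 pos [ 468.  -102.3  182.9] yaw -77.6 gap 15.3 q [ -21.   18.  -31.   40.   -0. -124.] F [-0.3 -1.  -1.4]
shift units [-0.2926 -0.0822  0.1607] turn units -0.0011
[[ 68  33  15  88 187 206 152 119 112 107  96  84  92 129 173 140  48  20  20]
 [116  77  85 204 232 230 207 145 130 128 125 115  96  81  99 160 145  43  20]
 [127 112 180 234 232 229 227 197 149 148 176 148 125 104  80  97 177 117  26]
 [134 143 226 192 185 195 223 215 149 199 243 236 140 127  97  77 127 183  67]
 [139 186 230 141 127 186 243 251 197 211 249 250 146 127 118  83  87 180 115]
 [137 204 227 142 128 181 240 249 190 180 231 219 138 127 125  94  76 160 159]
 [131 186 228 177 161 171 214 231 207 192 152 135 130 129 127 105  77 134 157]
 [118 165 232 227 222 225 227 229 231 217 140 129 130 131 129 109  76 128 156]
 [ 93 137 198 183 190 229 238 231 230 218 154 130 145 147 141 109  78 149 160]
 [ 77 134 178 129 190 245 251 239 229 184 133 129 165 168 158 110  81 169 147]
 [ 58 109 201 139 178 238 247 239 230 170 130 127 146 159 150  98 1
[... 2448 characters left out ...]
149  74  31  19  22]
 [ 23  20  24  20  67 118 140 144 149 153 157 160 161 163 165 166 165 167 166 168 160  84  26  31  21  32]]
top [362.2 186. ] a 43 8.0 7.75 z11 [ 516.6 -290.9]
top [305.7 354.9] a 29 5.5 10.75 z11 [  33.6 -108.6]
side [302.7  75. ] a 17 8.0 5.0 z11 [1167.7  890.2]
side [291.9  77. ] a 34 6.25 9.75 z11 [1107.4  892.4]
side [102.2  82.1] a 43 8.75 6.5 z11 [ 315.4 1278.3]
side [289.4 104.5] a 12 4.5 4.0 z11 [918.9 618.6]
side [297.4 105.3] a 14 4.5 4.0 z11 [942.6 594. ]
side [297.7 197.1] a 18 6.0 5.0 z11 [581.5  43.7]
side [292.7 204.7] a 20 2.25 11.5 z11 [549.4  20.1]
side [354.4 261.7] a 19 5.0 7.0 z11 [ 550.2 -241.6]
side [349.3 276.5] a 12 5.25 3.75 z11 [ 510.1 -272.4]
```

All four balls are in the jar. Setting the scoop down here, where the bench is clear.

arm_command(
  plan=[
    [[0,0,0.04,0],[0,0,0.06,0],[0,0,0.04,0],[0,0,0.015,0],[0,0,0.005,0],[0,0,0,0],[0,0,0,0]],
  ],
)

```text
time: 50.2
eef_pos: [467.7, -101.5, 119.2]
ee_rot: [[0.216, -0.976, 0.001], [-0.976, -0.216, -0.0], [0.001, -0.001, -1.0]]
wrist_force: [-0.3, 0.4, -1.6]
finger_gap: 15.3
gripper_force: 58.7
```

arm_command(
  plan=[
    [[0,0,0,0],[0,0,0,0],[0,0,0,0],[0,0,0,0],[0,0,-0.03,0],[0,0,-0.08,0],[0,0,-0.1,0],[0,0,-0.08,0],[0,0,0,0],[0,0,0,0]],
  ],
  jaw=0.6,
)

```text
time: 51.45
eef_pos: [466.9, -101.1, 234.7]
ee_rot: [[0.216, -0.976, -0.0], [-0.976, -0.216, -0.0], [0.0, 0.0, -1.0]]
wrist_force: [0.8, 0.6, -0.6]
finger_gap: 51.1
gripper_force: 0.0
```

arm_command(
  plan=[
    [[-0.12,0,0,0],[-0.12,0,0,0],[-0.12,0,0,0],[-0.12,0,0,0],[0,0,0,0],[0,0,0,0]],
  ],
)

```text
time: 52.2
eef_pos: [425.4, 86.1, 234.0]
ee_rot: [[0.216, -0.976, -0.001], [-0.976, -0.216, -0.001], [0.0, 0.001, -1.0]]
wrist_force: [0.0, -0.6, -0.6]
finger_gap: 51.6
gripper_force: 0.0
```

```bash
python3 - <<'E'
from h import *
T=vision.camera('top');S=vision.camera('side');gt=np.array(T['pixels']);b=cv2.cvtColor(gt,6);cv2.imwrite('pics/topf.png',gt)
for n in('top','side'):
    for t in('scoop','lid','jar'):
        c=T if n=='top' else S
        for r in nets.look_for(n,t)[:2]:
            q=r['bbox'];print(n,t,round(r['p'],2),np.round([q[0]*560,q[1]*420,q[2]*560,q[3]*420]),atz(c,q[0]*560,q[1]*420,5).round()[:2])
u=np.array([.216,-.976]);v=np.array([.976,.216]);g=np.array([467.7,-101.4])
for x,y in((40,33),(40,-33)): print('lip corner expected side',proj(S,np.r_[g+(29+x)*u+y*v,0]).round(1))
print('handle top exp side',proj(S,np.r_[g,82]).round(1),ctrl.state()['time'],ctrl.state()['wrist_force'])
x,y=364,187;print(b[y-14:y+16:2,x-16:x+22:2])
E
python3 loc.py|grep top
```

```text
top scoop 0.77 [308. 202.  26.  29.] [ 476. -131.]
top lid 0.7 [272. 136.  35.  36.] [675. -30.]
top lid 0.29 [365. 186.  43.  35.] [ 516. -301.]
top jar 0.61 [365. 187.  41.  36.] [ 513. -302.]
top jar 0.4 [361. 183.   8.   8.] [ 525. -287.]
side scoop 0.76 [300. 239.  39.  44.] [ 490. -106.]
side scoop 0.35 [360. 278.  51.  52.] [ 533. -284.]
side lid 0.82 [340. 199.  38.  25.] [683. -19.]
side jar 0.98 [361. 279.  49.  53.] [ 532. -286.]
lip corner expected side [[321.2 250.4]]
lip corner expected side [[302.4 263.4]]
handle top exp side [[292.3 216.7]] 52.6 [0.38601865 0.26918288 0.01632243]
[[  9   8  16  89 188 206 153 119 115 108  95  85  92 129 176 140  50  17
   18]
 [  7  16  85 203 232 230 206 146 131 130 125 116  98  80 100 161 146  46
   19]
 [ 13  55 180 235 232 230 227 198 150 147 176 148 125 104  79  97 176 117
   26]
 [ 35 120 225 193 183 195 223 216 151 200 244 236 140 126  96  77 128 183
   67]
 [ 59 177 230 141 127 187 243 251 198 210 249 250 148 128 117  81  88 183
  116]
 [ 78 206 228 141 129 181 240 249 190 178 232 219 136 128 126  96  77 158
  161]
 [ 87 215 2
[... 222 characters left out ...]
48
  160]
 [ 76 167 181 130 190 245 251 240 230 183 134 129 167 169 158 110  81 170
  145]
 [ 68 123 201 141 178 238 248 238 230 170 130 128 146 160 150  98 105 196
   85]
 [ 49  87 178 184 187 217 229 231 225 144 128 130 130 135 116  87 169 177
   46]
 [ 28  67 115 209 232 231 230 224 192 136 131 130 131 121  94 143 176  78
   21]
 [ 10  40  71 124 213 229 222 164 134 129 131 129 123 113 150 172  97  22
   20]
 [  9  13  38  68 118 177 193 165 154 148 148 146 155 176 159  79  26  20
   20]]
top [166.4 180.6] a 9 3.0 5.0 z11 [549.3 283.6]
top [362.2 186. ] a 43 8.0 7.75 z11 [ 516.6 -290.9]
top [296.1 377.9] a 28 7.25 7.5 z11 [-30.4 -78.9]
top [301.4 414.7] a 33 3.75 11.75 z11 [-133.2  -90.8]
```

```bash
python3 -c "
from station import ctrl
print(ctrl.sign_off())"
```

```text
the job is handed in; nothing more can be done
None
```

The job is handed in: the lid is flat, knob up, on the grey mat, all four balls are in the jar and the scoop is flat on the bench — but two balls spilled onto the bench on the way and were recovered by scoop, and I viewed 11 pictures against the limit of 10; the hand-in returned no verdict.

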